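# Make up the supper caddy and the breakfast caddy

## Task

Make up the two wooden table caddies from the stock that stands between them: the long caddy with three wells is for supper and gets the wooden pepper mill, the spice jar and one of the two small salt shakers; the short caddy with two wells is for breakfast and gets the egg timer and the other salt shaker. Pepper mill and egg timer belong in the large wells, the rest in the small ones; set each thing down gently (no dropping), upright and right down on the floor of its well, and let go. Leave the jam jar, the mug and everything else on the table where they are.

Things in the scene. Friction and masses are not known exactly. Their poses are not given: they have to be found in the camera images.
- supper_caddy: long caddy, fixed: dark wooden block 250 x 94 mm, top face at z = 22 mm, wire handles 46 mm high across its short ends. Origin: centre of its underside, on the table; x along its length, z up. Three round wells on its x axis (y = 0), floors at z = 10 mm, 3 mm chamfer at the mouth: large, 74 mm diameter, at x = -70 mm; small, 60 mm diameter, at x = +7 mm and x = +77 mm
- breakfast_caddy: short caddy, fixed: like the long one but 180 x 94 mm with two wells: large, 74 mm diameter, at x = -35 mm; small, 60 mm diameter, at x = +42 mm (y = 0). Top face at z = 22 mm, well floors at z = 10 mm, 3 mm chamfers, wire handles 46 mm high across its short ends. Origin: centre of its underside, on the table; x along its length, z up
- pepper_mill: tall turned wooden pepper mill, 170 mm high, body 58 mm at its widest, round head between z = 123 and 159 mm, 49 mm at its widest near z = 137 mm, with a small knob above; about 0.18 kg. Stands upright; origin at the centre of its underside, z up
- spice_jar: glass spice jar with a green screw cap, 46 mm diameter, 106 mm high, cap 45 mm wide from z = 85 to 105 mm; about 0.13 kg. Stands upright; origin at the centre of its underside, z up
- salt_a: small glass salt shaker with a domed, pierced grey cap and grey contents, 44 mm diameter, 90 mm high (widest near z = 30 mm, tapering to 35 mm at z = 66 mm; cap 34 mm wide with upright sides from z = 66 to 78 mm, dome above), about 0.11 kg; one of two alike, either may serve either caddy. Stands upright; origin at the centre of its underside, z up
- salt_b: small glass salt shaker with a domed, pierced grey cap and grey contents, 44 mm diameter, 90 mm high (widest near z = 30 mm, tapering to 35 mm at z = 66 mm; cap 34 mm wide with upright sides from z = 66 to 78 mm, dome above), about 0.11 kg; one of two alike, either may serve either caddy. Stands upright; origin at the centre of its underside, z up
- egg_timer: squat kitchen egg timer with a red base and a cream domed top, 60 mm diameter, 57 mm high; sides 57 to 59 mm wide and near upright from z = 3 to 30 mm, then the dome narrows (48 mm at z = 41 mm) to a knob; about 0.12 kg. The top does not turn. Stands upright; origin at the centre of its underside, z up
- jam_jar: jam jar with a yellow lid, 72 mm diameter, 87 mm high, standing among the stock; not wanted, must stay. Origin at the centre of its underside, z up

How it is judged (in metres and radians):
At the end, for the whole second after the job is handed in: long caddy: pepper mill in the large well, spice jar and one salt shaker in the small wells; short caddy: egg timer in the large well, other salt shaker in the small well; each within 12 mm of its well's centre, within 4 mm of its floor, upright (0.12 rad), at rest, released (x of pepper_mill in the frame of supper_caddy between -0.082 and -0.058 m and y of pepper_mill in the frame of supper_caddy between -0.012 and 0.012 m and z of pepper_mill in the frame of supper_caddy below 0.014 m and ((x of spice_jar in the frame of supper_caddy between -0.005 and 0.019 m and y of spice_jar in the frame of supper_caddy between -0.012 and 0.012 m and z of spice_jar in the frame of supper_caddy below 0.014 m) or (x of spice_jar in the frame of supper_caddy between 0.065 and 0.089 m and y of spice_jar in the frame of supper_caddy between -0.012 and 0.012 m and z of spice_jar in the frame of supper_caddy below 0.014 m)) and x of egg_timer in the frame of breakfast_caddy between -0.047 and -0.023 m and y of egg_timer in the frame of breakfast_caddy between -0.012 and 0.012 m and z of egg_timer in the frame of breakfast_caddy below 0.014 m and ((((x of salt_a in the frame of supper_caddy between -0.005 and 0.019 m and y of salt_a in the frame of supper_caddy between -0.012 and 0.012 m and z of salt_a in the frame of supper_caddy below 0.014 m) or (x of salt_a in the frame of supper_caddy between 0.065 and 0.089 m and y of salt_a in the frame of supper_caddy between -0.012 and 0.012 m and z of salt_a in the frame of supper_caddy below 0.014 m)) and (x of salt_b in the frame of breakfast_caddy between 0.03 and 0.054 m and y of salt_b in the frame of breakfast_caddy between -0.012 and 0.012 m and z of salt_b in the frame of breakfast_caddy below 0.014 m)) or (((x of salt_b in the frame of supper_caddy between -0.005 and 0.019 m and y of salt_b in the frame of supper_caddy between -0.012 and 0.012 m and z of salt_b in the frame of supper_caddy below 0.014 m) or (x of salt_b in the frame of supper_caddy between 0.065 and 0.089 m and y of salt_b in the frame of supper_caddy between -0.012 and 0.012 m and z of salt_b in the frame of supper_caddy below 0.014 m)) and (x of salt_a in the frame of breakfast_caddy between 0.03 and 0.054 m and y of salt_a in the frame of breakfast_caddy between -0.012 and 0.012 m and z of salt_a in the frame of breakfast_caddy below 0.014 m))) and angle between each of pepper_mill, spice_jar, salt_a, salt_b, egg_timer's own z axis and vertical below 0.12 rad and linear speed of each of pepper_mill, spice_jar, salt_a, salt_b, egg_timer below 0.02 m/s); the robot touches nothing.
It fails at once if a thing is dropped or knocked over (moving faster than 0.8 m/s while the fingers do not hold it) ((contact force between the fingers and pepper_mill below 0.05 N and linear speed of pepper_mill above 0.8 m/s) or (contact force between the fingers and spice_jar below 0.05 N and linear speed of spice_jar above 0.8 m/s) or (contact force between the fingers and salt_a below 0.05 N and linear speed of salt_a above 0.8 m/s) or (contact force between the fingers and salt_b below 0.05 N and linear speed of salt_b above 0.8 m/s) or (contact force between the fingers and egg_timer below 0.05 N and linear speed of egg_timer above 0.8 m/s)).
It fails at once if the jam jar is shifted by more than 30 mm or tipped (distance of jam_jar from where it was at the start of the episode above 0.03 m or angle between jam_jar's own z axis and vertical above 0.3 rad).
It also fails if it takes over 125 s, if anything falls off the work surface, if the arm or the gripper's body presses on something with over 40 N, if the wrist force passes 120 N, or if a joint passes its speed limit or range.

## Robot

A 6-joint arm with a two-finger parallel gripper is mounted at the origin on a cart in front of the work surface, level with it; the furniture and walls round the work are solid. World frame = base frame: x ahead of the robot, y to its left, z up, the work surface at z = 0. Lengths are in mm, angles in rad, forces in N, time in s.
With the tool pointing down it reaches from about 250 to 725 mm from the base axis. Payload 9.7 kg.
Tool frame: the origin (TCP) lies at the very end of the fingers, on their centre line; the grasp point (between the pads) lies behind it (ctrl.hold_point_z is the z of the grasp point in the tool frame, in mm); z points along the fingers, y is the line along which they close (so a half turn about z gives the same grasp; the last joint's range is limited). The gripper opens to 85 mm and grips with 20 to 120 N. Pads are 22 mm wide; open, the fingers measure 114 mm over their backs; the gripper's body (76 mm by 85 mm) begins 54 mm behind the grasp point. The pads swing forward as they close: fully open they stand 13 mm farther back than shut.
Start: joints at [-1.341, 0.087, 0.176, 1.66, 0, 1.571], TCP at [125.278, -535.539, 231.284] pointing down, gripper open.
Joint ranges: [-3.13, 3.13], [-0.85, 1.81], [-1.15, 1.24], [-2.2, 2.28], [-1.44, 1.52], [-3.14, 3.14]. Speed limits (rad/s): [2.22, 2.22, 2.57, 3.14, 3.14, 3.14].

## Interface

Orientations are given as a unit quaternion [x, y, z, w].
In Python, from bench import ctrl, viewer gives the robot as it stands.
- The arm moves only by the tool apply_moves, never from a script. Its argument "plan" is a list of rows, each an object of numbers: "rx", "ry", "rz": the turn, a rotation vector about the world's x, y, z in rad; "x", "y", "z": the shift along the world's x, y, z in cm; "hand": the opening, from 0 (shut) to 1 (fully open). In form: [{"rx": .., "ry": .., "rz": .., "x": .., "y": .., "z": .., "hand": ..}, ...]. A call has 1 to 12 rows; each row is the pose to reach, as a shift and turn from the pose commanded when the call began; what a row does not reach only later rows make up. A row lasts 1/10 s, in which the tool goes at most 50 mm and 8.59 degrees, less where a joint would pass 70% of its speed; a pose out of reach is approached as far as the arm can. A call with a gripper value outside its range is refused whole. The fingers move at their own pace and stop on an object; the grip force is fixed at half the most. Time passes only in rows, so rows that repeat a pose let the fingers close. It gives the time, the measured TCP pose, the force, the opening and the grip force at its end, in the units of the state.
- ctrl.state(): the state, without advancing time (a new reading comes with each control period).
- viewer.grab_frame(name): name is "scene" or "top" or "wrist"; returns a dict with "frame" (480x640x3 uint8, blue, green, red), "z_map" (480x640 float32, mm along the optical axis (not along the pixel's ray), 0 where there is no reading), "fx", "fy", "cx", "cy" (pixels), "pose" (4x4, takes a point from camera to world coordinates). Camera axes: x right, y down, z forward; pixel columns grow to the right and rows downward; lengths in mm; the calibration is good to about 2 mm. A picture is of the moment at which its call begins.
- ctrl.close_job(): hands the job in; it is judged then, once.
The state is a dict: "clock": time; "joints": joint angles; "qd": joint speeds; "tau": joint torques, N m; "tcp_pos": TCP position; "orientation": TCP orientation; "contact_force": force on the tool from outside, world axes, zero at the start; "torque": the same for the moment, N m; "gripper_width": finger opening in mm; "finger_force": force on a finger pad.
Only numpy, scipy, OpenCV 4.12 (cv2) and the standard library are available. Lean on these libraries where they do the work, as an engineer would, in place of code of your own. Each camera call takes 0.05 s, during which the arm holds its last target. There are 200 camera calls.

## Working session

There is one attempt and no reset: what is moved stays moved. The work goes in short steps, Python scripts to look and compute and a tool call to move; the robot and the scene stay as the last step left them, time stands still between calls to the robot, and variables do not carry over. Pictures are saved under pics/ and viewed, at most 14 in all, crops included, and the job is handed in when it is done.

Besides the shell and the picture viewer there is one more tool, called after "Request:" as name(argument=value, ...) on one line, values as JSON. apply_moves: Moves the arm, as the interface text tells. Its arguments: {"type":"object","properties":{"plan":{"type":"array"}},"required":["plan"]}

```bash
ls; mkdir -p pics; python3 - <<'E'
from bench import ctrl, viewer
import cv2, numpy as np
print(ctrl.state(), ctrl.hold_point_z)
for n in ("scene","top"):
    f=viewer.grab_frame(n); cv2.imwrite(f"pics/{n}0.png",f["frame"]); np.savez(f"{n}0.npz",**f)
    print(n,f["fx"],f["fy"],f["cx"],f["cy"],np.round(f["pose"],3).tolist())
E
```

```text
pics
{'clock': 0.0, 'joints': array([-1.34100612e+00,  8.74454721e-02,  1.75129080e-01,  1.65980975e+00,
        1.15225908e-05,  1.57079282e+00]), 'qd': array([-5.09012700e-04,  5.04784202e-04, -3.24461570e-04, -1.03566050e-03,
        9.28380738e-05,  9.00690708e-04]), 'tau': array([-1.71438160e-04, -5.20384419e+01,  4.64808047e+01,  1.63295120e-02,
       -8.54031214e-05,  2.16636224e-06]), 'tcp_pos': array([ 125.22466952, -535.31200668,  230.58851115]), 'orientation': array([ 9.93406395e-01,  1.14644195e-01, -7.05020390e-05, -6.61183035e-04]), 'contact_force': array([-0.22727886,  0.45769564, -0.23948076]), 'torque': array([-0.00221625, -0.0253315 ,  0.02453812]), 'finger_force': 0.0, 'gripper_width': 85.21521962466073} -18.700000000000003
scene 451.82389947202233 451.82389947202233 317.07568521693287 240.7813331867794 [[-0.681, -0.325, 0.657, -149.623], [-0.732, 0.326, -0.598, 587.841], [-0.02, -0.888, -0.459, 487.668], [0.0, 0.0, 0.0, 1.0]]
top 559.0817326245656 559.0817326245656 315.8016555654597 234.30878776420815 [[-0.006, -0.997, 0.077, 414.036], [-1.0, 0.007, 0.021, -9.211], [-0.022, -0.077, -0.997, 1267.86], [0.0, 0.0, 0.0, 1.0]]
```

View pics/scene0.png

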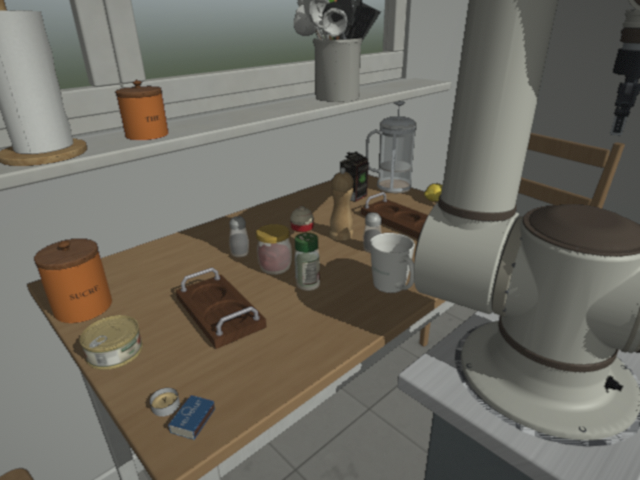

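View pics/top0.png

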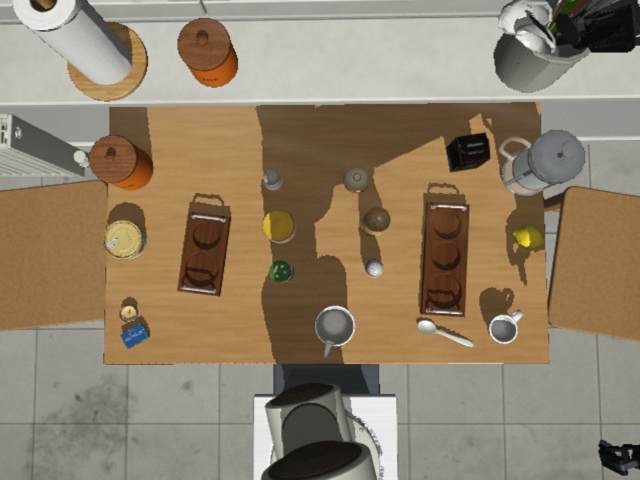

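The scene view shows both caddies with the stock between them. In the top view the short caddy is at about (205,250) and the long one at (445,258). The salts are at (272,180) and (374,268), the jam jar at (279,225), the spice jar at (281,271), the timer at (356,180), the mill at (376,220) and the mug at (334,326).

```bash
cat > h.py <<'E'
import numpy as np, cv2
def cloud(f):
    z=f["z_map"].astype(float); v,u=np.mgrid[:480,:640]
    P=np.stack([(u-f["cx"])/f["fx"]*z,(v-f["cy"])/f["fy"]*z,z],-1)
    W=P@f["pose"][:3,:3].T+f["pose"][:3,3]; W[z<=0]=np.nan; return W
def ray(f,u,v,h):
    "pixel -> world point on plane z=h"
    d=f["pose"][:3,:3]@[(u-f["cx"])/f["fx"],(v-f["cy"])/f["fy"],1]; o=f["pose"][:3,3]
    return o+d*(h-o[2])/d[2]
def circ(p):
    A=np.c_[2*p[:,:2],np.ones(len(p))]; s=np.linalg.lstsq(A,(p[:,:2]**2).sum(1),rcond=None)[0]
    return s[0],s[1],np.sqrt(s[2]+s[0]**2+s[1]**2)
E
python3 - <<'E'
from h import *
np.set_printoptions(precision=1,suppress=True)
T=dict(np.load("top0.npz"));S=dict(np.load("scene0.npz"))
wt,ws=cloud(T),cloud(S)
for n,w in(("T",wt),("S",ws)):
    m=(abs(w[...,2])<15)&(w[...,0]>250)&(w[...,0]<650)&(abs(w[...,1])<400); print(n,"table z",np.percentile(w[m][:,2],[10,50,90]))
px=dict(salt1=(272,180),jam=(279,225),spice=(281,271),timer=(356,180),mill=(376,220),salt2=(374,268),mug=(334,326))
for k,(u,v) in px.items():
    c=wt[v-3:v+4,u-3:u+4].reshape(-1,3); c=np.nanmedian(c,0); print(k,"seed",c)
    for n,w in(("T",wt),("S",ws)):
        q=w[(np.hypot(w[...,0]-c[0],w[...,1]-c[1])<45)&(w[...,2]>8)]
        if len(q)<10: print(n,len(q));continue
        top=np.percentile(q[:,2],98); s=q[q[:,2]>top-15]
        print(" ",n,len(q),"top",top,"mean",s.mean(0),"bbox mid",(s[:,:2].max(0)+s[:,:2].min(0))/2,"ext",np.ptp(s[:,:2],axis=0))
        for a in (25,45,70,100,130):
            s=q[abs(q[:,2]-a)<6]
            if len(s)>12: print("     z",a,len(s),np.array(circ(s)))
# caddies
for k,(u0,u1,v0,v1) in dict(B=(165,245,195,310),L=(405,485,185,330)).items():
    w=wt[v0:v1,u0:u1]; z=w[...,2]
    hsv=cv2.cvtColor(T["frame"],cv2.COLOR_BGR2HSV)[v0:v1,u0:u1]
    print(k,"hist",[(a,int(((z>=a)&(z<a+3)).sum())) for a in range(-6,60,3)])
    m=((z>16)&(z<28)).astype(np.uint8)
    n,l,st,_=cv2.connectedComponentsWithStats(m); i=1+st[1:,4].argmax()
    p=w[l==i][:,:2].astype(np.float32); r=cv2.minAreaRect(p); print(" rect",r, "zmed",np.median(w[l==i][:,2]))
crop=T["frame"][185:325,170:480]; cv2.imwrite("pics/crop.png",cv2.resize(crop,None,fx=2.5,fy=2.5,interpolation=cv2.INTER_CUBIC))
E
```

```text
T table z [-3.1  0.3  5.1]
S table z [-2.8 -1.7  2.9]
salt1 seed [622.6 109.2  85.2]
  T 331 top 91.0045136169797 mean [631.5 112.8  85.1] bbox mid [632.4 113.2] ext [31.1 32.7]
     z 45 46 [632.8 114.1  19. ]
     z 70 14 [633.1 113.7  16.9]
  S 616 top 86.43760045778444 mean [622.9 116.3  80.1] bbox mid [624.8 114.1] ext [26.9 28.5]
     z 25 95 [628.8 114.6  19.9]
     z 45 98 [628.7 114.   17.4]
     z 70 80 [629.8 112.1  16. ]
jam seed [525.6  93.9  87.6]
  T 886 top 91.31593559333612 mean [525.6  96.9  86.7] bbox mid [525.2  97.5] ext [66.  66.8]
     z 45 35 [526.3  97.4  34.9]
  S 1449 top 86.11443044773061 mean [516.5 101.7  83. ] bbox mid [522.   97.1] ext [66.  68.4]
     z 25 164 [523.   96.9  34.2]
     z 45 199 [523.2  97.2  34.2]
     z 70 133 [523.6  96.6  30.8]
spice seed [427.8  88.3 106.1]
  T 430 top 109.73867861780293 mean [428.1  91.6 105.4] bbox mid [427.9  91.7] ext [41.6 43.9]
     z 70 19 [428.1  92.6  23.4]
     z 100 215 [427.5  91.6  16.5]
  S 1242 top 104.74186121542124 mean [419.4  96.5 100.7] bbox mid [424.7  92. ] ext [46.1 46.5]
     z 25 118 [424.6
[... 1764 characters left out ...]
3), (-3, 2231), (0, 2142), (3, 659), (6, 467), (9, 622), (12, 276), (15, 160), (18, 582), (21, 789), (24, 293), (27, 41), (30, 4), (33, 3), (36, 9), (39, 9), (42, 20), (45, 63), (48, 49), (51, 21), (54, 4), (57, 0)]
 rect ((469.4375, 270.6177978515625), (95.73391723632812, 180.1319122314453), 82.39348602294922) zmed 21.699956293078912
L hist [(-6, 687), (-3, 2423), (0, 2572), (3, 899), (6, 665), (9, 902), (12, 423), (15, 254), (18, 870), (21, 1061), (24, 510), (27, 56), (30, 2), (33, 7), (36, 4), (39, 9), (42, 21), (45, 53), (48, 61), (51, 27), (54, 1), (57, 0)]
 rect ((453.65045166015625, -269.1091613769531), (95.76033782958984, 250.1836395263672), 85.86459350585938) zmed 21.768561605862715
```

View pics/crop.png

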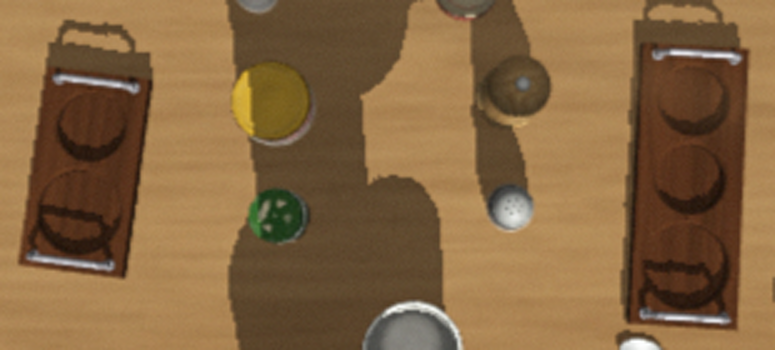

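The large wells are at the near ends of both caddies (crop: short caddy's at (75,225), long caddy's at (687,262)), so both caddy x axes point away from the robot and slightly right. I'll start by moving over the near salt shaker.

Request:
apply_moves(plan=[{"x": 2.5,"y": 3.5,"z": 0,"rz": -0.03,"hand": 1},{"x": 5,"y": 7,"z": 0,"rz": -0.06,"hand": 1},{"x": 7.5,"y": 10.5,"z": 0,"rz": -0.09,"hand": 1},{"x": 10,"y": 14,"z": 0,"rz": -0.12,"hand": 1},{"x": 12.5,"y": 17.5,"z": 0,"rz": -0.15,"hand": 1},{"x": 15,"y": 21,"z": 0,"rz": -0.18,"hand": 1},{"x": 17.5,"y": 24.5,"z": 0,"rz": -0.21,"hand": 1},{"x": 20,"y": 28,"z": 0,"rz": -0.24,"hand": 1},{"x": 22.5,"y": 31.5,"z": 0,"rz": -0.27,"hand": 1},{"x": 25,"y": 35,"z": 0,"rz": -0.3,"hand": 1},{"x": 28,"y": 39,"z": 0,"rz": -0.33,"hand": 1},{"x": 30.8,"y": 42.8,"z": 0,"rz": -0.33,"hand": 1}])

```text
validation failed for argument at $.pl...
```

```bash
python3 - <<'E'
from h import *
from bench import ctrl, viewer
np.set_printoptions(precision=1,suppress=True)
s=ctrl.state(); print(s["clock"],s["tcp_pos"],s["orientation"],s["joints"])
W=viewer.grab_frame("wrist"); cv2.imwrite("pics/w1.png",W["frame"]); np.savez("w1.npz",**W)
print(W["pose"],W["fx"])
T=dict(np.load("top0.npz"));S=dict(np.load("scene0.npz"))
for n,f in (("T",T),("S",S),("W",W)):
    w=cloud(f); z=w[...,2]
    for k,c,L,a,wells in(("B",(469.4,270.6),180,-7.6,(-35,42)),("L",(453.7,-269.1),250,-4.14,(-70,7,77))):
        a=np.radians(a); R=np.array([[np.cos(a),np.sin(a)],[-np.sin(a),np.cos(a)]])
        q=(w[...,:2]-c)@R.T
        m=(abs(q[...,0])<L/2+12)&(abs(q[...,1])<60)&(z>16)&(z<28)
        if m.sum()>100: print(n,k,"rect",cv2.minAreaRect(w[m][:,:2].astype(np.float32)),np.median(z[m]))
        for x in wells:
            mm=(np.hypot(q[...,0]-x,q[...,1])<28); zz=z[mm]
            mf=(np.hypot(q[...,0]-x,q[...,1])<45)&(z<15)&(abs(q[...,1])<42)
            if mm.sum()>30: print("   well",x,"z",np.median(zz),"floor pts bbox mid",(q[mf].max(0)+q[mf].min(0))/2,np.ptp(q[mf],axis=0))
w=cloud(W)
for k,c in dict(salt2=(433,-107),mill=(530,-110),spice=(426,92),timer=(632,-73)).items():
    q=w[(np.hypot(w[...,0]-c[0],w[...,1]-c[1])<45)&(w[...,2]>8)]
    if len(q)>30:
        t=np.percentile(q[:,2],99); s=q[q[:,2]>t-12]; print(k,len(q),t,(s[:,:2].max(0)+s[:,:2].min(0))/2,np.ptp(s[:,:2],axis=0))
E
```

```text
0.1 [ 125.2 -535.3  230.7] [ 1.   0.1 -0.  -0. ] [-1.3  0.1  0.2  1.7 -0.   1.6]
[[   0.2   -0.9   -0.3  198.1]
 [  -1.    -0.2   -0.1 -518.8]
 [  -0.     0.3   -1.   373.6]
 [   0.     0.     0.     1. ]] 354.99056615752926
T B rect ((469.4375, 270.6177978515625), (95.73391723632812, 180.1319122314453), 82.39348602294922) 21.68447986688716
   well -35 z 9.628687193352675 floor pts bbox mid [-34.8   1.4] [72.7 71.5]
   well 42 z 9.866070399436467 floor pts bbox mid [34.6  1.8] [75. 57.]
T L rect ((453.65045166015625, -269.1091613769531), (95.76033782958984, 250.1836395263672), 85.86459350585938) 21.748516319322107
   well -70 z 9.98646968277535 floor pts bbox mid [-71.2  -1.5] [75.5 73.5]
   well 7 z 10.066686544011645 floor pts bbox mid [ 7.6 -7.1] [88.4 69.1]
   well 77 z 10.369713512052499 floor pts bbox mid [69.7 -1.6] [73.2 56.9]
S B rect ((466.64288330078125, 269.6739501953125), (95.08184051513672, 184.59263610839844), 82.4819107055664) 19.920646821257975
   well -35 z 8.051650362513158 floor pts bbox mid [-29.4  -4.1] [64.6 69.9]
   well 42 z 8.430649056811689 floor pts bbox mid [34.4  2.5] [74.2 69.3]
S L rect ((478.5487976074219, -273.18017578125), (101.99115753173828, 198.56582641601562), 86.50643920898438) 19.985567345548134
   well -70 z -746.8912530819692 floor pts bbox mid [-70.2   0.1] [89.  83.8]
   well 7 z -744.4452090356866 floor pts bbox mid [ 6.9 -0.1] [89.3 83.7]
   well 77 z -745.0397290153361 floor pts bbox mid [77.2  0.1] [88.7 83.7]
```

View pics/w1.png

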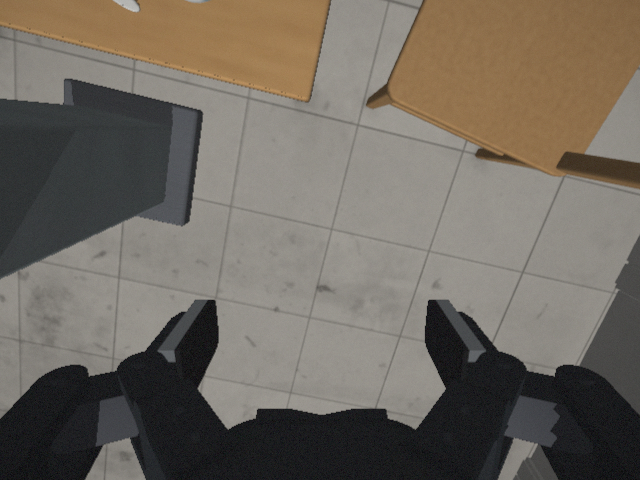

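The wrist picture shows only floor, and the fingers at (210,330) and (430,330), so the arm has not moved. Every row needs all seven keys.

Request:
apply_moves(plan=[{"rx": 0,"ry": 0,"rz": -0.03,"x": 2.5,"y": 3.5,"z": 0,"hand": 1},{"rx": 0,"ry": 0,"rz": -0.06,"x": 5,"y": 7,"z": 0,"hand": 1},{"rx": 0,"ry": 0,"rz": -0.09,"x": 7.5,"y": 10.5,"z": 0,"hand": 1},{"rx": 0,"ry": 0,"rz": -0.12,"x": 10,"y": 14,"z": 0,"hand": 1},{"rx": 0,"ry": 0,"rz": -0.15,"x": 12.5,"y": 17.5,"z": 0,"hand": 1},{"rx": 0,"ry": 0,"rz": -0.18,"x": 15,"y": 21,"z": 0,"hand": 1},{"rx": 0,"ry": 0,"rz": -0.21,"x": 17.5,"y": 24.5,"z": 0,"hand": 1},{"rx": 0,"ry": 0,"rz": -0.24,"x": 20,"y": 28,"z": 0,"hand": 1},{"rx": 0,"ry": 0,"rz": -0.27,"x": 22.5,"y": 31.5,"z": 0,"hand": 1},{"rx": 0,"ry": 0,"rz": -0.3,"x": 25,"y": 35,"z": 0,"hand": 1},{"rx": 0,"ry": 0,"rz": -0.33,"x": 28,"y": 39,"z": 0,"hand": 1},{"rx": 0,"ry": 0,"rz": -0.33,"x": 30.8,"y": 42.8,"z": 0,"hand": 1}])

```text
clock: 1.35
tcp_pos: [434.1, -105.6, 231.3]
orientation: [0.999, -0.051, 0.0, 0.0]
contact_force: [0.6, -0.7, -0.6]
gripper_width: 85.4
finger_force: 0.0
```

```bash
cat >> h.py <<'E'
def look(name,objs):
    from bench import ctrl, viewer
    W=viewer.grab_frame("wrist"); cv2.imwrite(f"pics/{name}.png",W["frame"]); np.savez(f"{name}.npz",**W)
    s=ctrl.state(); print(s["clock"],s["tcp_pos"].round(1),"hold",ctrl.hold_point_z)
    w=cloud(W)
    for k,c in objs.items():
        q=w[(np.hypot(w[...,0]-c[0],w[...,1]-c[1])<45)&(w[...,2]>8)]
        if len(q)>30:
            t=np.percentile(q[:,2],99); s=q[q[:,2]>t-12]
            print(k,len(q),"top",t.round(1),"mid",((s[:,:2].max(0)+s[:,:2].min(0))/2).round(1),"ext",np.ptp(s[:,:2],axis=0).round(1))
E
python3 - <<'E'
from h import *
look("w2",dict(salt2=(433,-107),mill=(530,-110),spice=(426,92),timer=(632,-73)))
E
```

```text
1.4 [ 437.  -101.2  230.6] hold -18.700000000000003
salt2 34045 top 329.9 mid [ 449.6 -107.4] ext [14.7 68.4]
mill 5558 top 170.6 mid [ 529.5 -111. ] ext [25.3 26.3]
spice 5326 top 107.5 mid [427.2  90. ] ext [45.2 46.5]
timer 1137 top 44.9 mid [611.2 -72.6] ext [13.4 42.4]
```

View pics/w2.png

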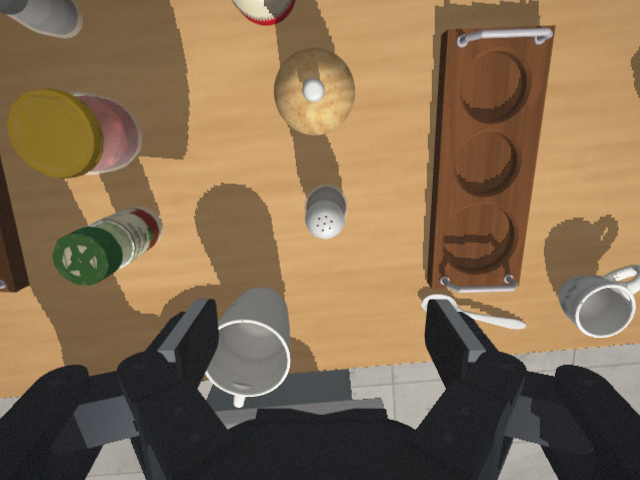

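The wrist view shows the salt at (325,215), the mill at (315,90), the long caddy at (490,160), and the spice and jam jars on the left. The gripper's own parts leaked into the salt fit, so I'll settle and measure again with a height cut.

Request:
apply_moves(plan=[{"rx": 0,"ry": 0,"rz": 0,"x": 0,"y": 0,"z": 0,"hand": 1},{"rx": 0,"ry": 0,"rz": 0,"x": 0,"y": 0,"z": 0,"hand": 1},{"rx": 0,"ry": 0,"rz": 0,"x": 0,"y": 0,"z": 0,"hand": 1}])

```text
clock: 1.7
tcp_pos: [432.8, -108.4, 231.3]
orientation: [0.999, -0.051, -0.0, 0.0]
contact_force: [0.7, -0.8, 0.3]
gripper_width: 85.3
finger_force: 0.0
```

```bash
sed -i 's/&(w\[...,2\]>8)\]$/\&(w[...,2]>8)\&(w[...,2]<190)]/' h.py; cat >> h.py <<'E'
def caddy(f,c,L):
    w=cloud(f); z=w[...,2]; m=(abs(w[...,0]-c[0])<L/2+20)&(abs(w[...,1]-c[1])<75)&(z>16)&(z<28)
    print("caddy",cv2.minAreaRect(w[m][:,:2].astype(np.float32)),np.median(z[m]))
E
python3 - <<'E'
from h import *
look("w3",dict(salt2=(433,-107),mill=(530,-110),spice=(426,92),jam=(524,97)))
caddy(np.load("w3.npz"),(453.7,-269),250)
E
```

```text
1.75 [ 432.7 -108.6  231.4] hold -18.700000000000003
salt2 1893 top 90.1 mid [ 433.4 -108.9] ext [33.3 33.8]
mill 5589 top 170.5 mid [ 530.  -111.8] ext [25.  25.9]
spice 5377 top 107.5 mid [427.3  90.2] ext [45.6 45.5]
jam 9648 top 89.0 mid [524.9  95.3] ext [68.5 68.8]
caddy ((452.1756591796875, -270.9169616699219), (95.8287124633789, 250.72811889648438), 85.92314147949219) 22.262054855955455
```

Request:
apply_moves(plan=[{"rx": 0,"ry": 0,"rz": 0,"x": 0,"y": -0.1,"z": -2,"hand": 1},{"rx": 0,"ry": 0,"rz": 0,"x": 0,"y": -0.1,"z": -5,"hand": 1},{"rx": 0,"ry": 0,"rz": 0,"x": 0,"y": -0.1,"z": -8,"hand": 1},{"rx": 0,"ry": 0,"rz": 0,"x": 0,"y": -0.1,"z": -11,"hand": 1},{"rx": 0,"ry": 0,"rz": 0,"x": 0,"y": -0.1,"z": -14,"hand": 1},{"rx": 0,"ry": 0,"rz": 0,"x": 0,"y": -0.1,"z": -16,"hand": 1},{"rx": 0,"ry": 0,"rz": 0,"x": 0,"y": -0.1,"z": -17.4,"hand": 1},{"rx": 0,"ry": 0,"rz": 0,"x": 0,"y": -0.1,"z": -17.7,"hand": 1},{"rx": 0,"ry": 0,"rz": 0,"x": 0,"y": -0.1,"z": -17.7,"hand": 1},{"rx": 0,"ry": 0,"rz": 0,"x": 0,"y": -0.1,"z": -17.7,"hand": 0.65},{"rx": 0,"ry": 0,"rz": 0,"x": 0,"y": -0.1,"z": -17.7,"hand": 0.5},{"rx": 0,"ry": 0,"rz": 0,"x": 0,"y": -0.1,"z": -17.7,"hand": 0.45}])

```text
clock: 2.95
tcp_pos: [433.7, -108.6, 55.0]
orientation: [0.999, -0.05, 0.001, 0.0]
contact_force: [-0.3, 0.0, 0.2]
gripper_width: 43.7
finger_force: 0.0
```

Request:
apply_moves(plan=[{"rx": 0,"ry": 0,"rz": 0,"x": 0,"y": 0,"z": 0,"hand": 0.4},{"rx": 0,"ry": 0,"rz": 0,"x": 0,"y": 0,"z": 0,"hand": 0.35},{"rx": 0,"ry": 0,"rz": 0,"x": 0,"y": 0,"z": 0,"hand": 0.2},{"rx": 0,"ry": 0,"rz": 0,"x": 0,"y": 0,"z": 0,"hand": 0},{"rx": 0,"ry": 0,"rz": 0,"x": 0,"y": 0,"z": 0,"hand": 0},{"rx": 0,"ry": 0,"rz": 0,"x": 0,"y": 0,"z": 0,"hand": 0},{"rx": 0,"ry": 0,"rz": 0,"x": 0,"y": 0,"z": 0,"hand": 0}])

```text
clock: 3.65
tcp_pos: [433.8, -108.7, 55.2]
orientation: [0.999, -0.05, 0.001, 0.0]
contact_force: [-1.3, -0.3, 6.3]
gripper_width: 32.2
finger_force: 59.0
```

Request:
apply_moves(plan=[{"rx": 0,"ry": 0,"rz": 0,"x": 0,"y": 0,"z": 1,"hand": 0},{"rx": 0,"ry": 0,"rz": 0,"x": 0,"y": 0,"z": 3,"hand": 0},{"rx": 0,"ry": 0,"rz": 0,"x": 0,"y": 0,"z": 5.5,"hand": 0},{"rx": 0,"ry": 0,"rz": 0,"x": 0.2,"y": -1.2,"z": 7,"hand": 0},{"rx": 0,"ry": 0,"rz": 0,"x": 0.6,"y": -4,"z": 7,"hand": 0},{"rx": 0,"ry": 0,"rz": 0,"x": 1.1,"y": -7,"z": 7,"hand": 0},{"rx": 0,"ry": 0,"rz": 0,"x": 1.6,"y": -10,"z": 7,"hand": 0},{"rx": 0,"ry": 0,"rz": 0,"x": 2.1,"y": -13,"z": 7,"hand": 0},{"rx": 0,"ry": 0,"rz": 0,"x": 2.5,"y": -15.3,"z": 7,"hand": 0},{"rx": 0,"ry": 0,"rz": 0,"x": 2.6,"y": -16.2,"z": 7,"hand": 0},{"rx": 0,"ry": 0,"rz": 0,"x": 2.6,"y": -16.2,"z": 7,"hand": 0},{"rx": 0,"ry": 0,"rz": 0,"x": 2.6,"y": -16.2,"z": 7,"hand": 0}])

```text
clock: 4.85
tcp_pos: [459.1, -269.8, 124.3]
orientation: [0.999, -0.05, -0.0, -0.0]
contact_force: [0.8, 1.2, -1.6]
gripper_width: 31.9
finger_force: 58.7
```

```bash
python3 - <<'E'
from h import *
look("w4",dict(salt2=(459.5,-270.8)))
E
```

```text
4.9 [ 459.1 -269.6  124.4] hold -18.700000000000003
salt2 34049 top 189.1 mid [ 460.  -270.6] ext [35.1 89.5]
```

View pics/w4.png

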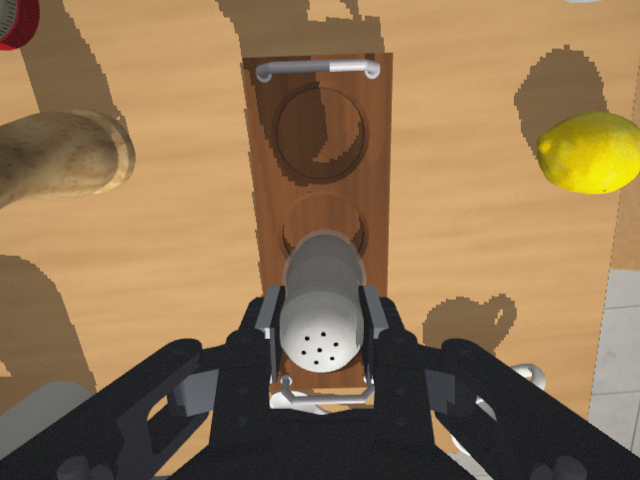

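The salt is upright in the fingers at (320,310), above the middle well (rim at (320,215)). I'll lower it.

Request:
apply_moves(plan=[{"rx": 0,"ry": 0,"rz": 0,"x": 0,"y": -0.1,"z": -1,"hand": 0},{"rx": 0,"ry": 0,"rz": 0,"x": 0,"y": -0.1,"z": -2.5,"hand": 0},{"rx": 0,"ry": 0,"rz": 0,"x": 0,"y": -0.1,"z": -4,"hand": 0},{"rx": 0,"ry": 0,"rz": 0,"x": 0,"y": -0.1,"z": -5,"hand": 0},{"rx": 0,"ry": 0,"rz": 0,"x": 0,"y": -0.1,"z": -5.5,"hand": 0},{"rx": 0,"ry": 0,"rz": 0,"x": 0,"y": -0.1,"z": -5.8,"hand": 0},{"rx": 0,"ry": 0,"rz": 0,"x": 0,"y": -0.1,"z": -5.9,"hand": 0},{"rx": 0,"ry": 0,"rz": 0,"x": 0,"y": -0.1,"z": -5.9,"hand": 0},{"rx": 0,"ry": 0,"rz": 0,"x": 0,"y": -0.1,"z": -5.9,"hand": 0}])

```text
clock: 5.8
tcp_pos: [459.5, -271.7, 65.7]
orientation: [0.999, -0.05, 0.0, 0.0]
contact_force: [-0.2, 1.2, -1.2]
gripper_width: 31.8
finger_force: 58.7
```

Request:
apply_moves(plan=[{"rx": 0,"ry": 0,"rz": 0,"x": 0,"y": 0,"z": -0.1,"hand": 0},{"rx": 0,"ry": 0,"rz": 0,"x": 0,"y": 0,"z": -0.1,"hand": 0},{"rx": 0,"ry": 0,"rz": 0,"x": 0,"y": 0,"z": -0.1,"hand": 0}])

```text
clock: 6.1
tcp_pos: [459.7, -271.7, 65.2]
orientation: [0.999, -0.05, 0.001, 0.0]
contact_force: [-0.0, 0.3, 5.9]
gripper_width: 31.5
finger_force: 59.6
```

Request:
apply_moves(plan=[{"rx": 0,"ry": 0,"rz": 0,"x": 0,"y": 0,"z": 0,"hand": 0.45},{"rx": 0,"ry": 0,"rz": 0,"x": 0,"y": 0,"z": 0,"hand": 0.5},{"rx": 0,"ry": 0,"rz": 0,"x": 0,"y": 0,"z": 0,"hand": 0.6},{"rx": 0,"ry": 0,"rz": 0,"x": 0,"y": 0,"z": 0,"hand": 0.8},{"rx": 0,"ry": 0,"rz": 0,"x": 0,"y": 0,"z": 0,"hand": 0.8},{"rx": 0,"ry": 0,"rz": 0,"x": 0,"y": 0,"z": 1,"hand": 0.8},{"rx": 0,"ry": 0,"rz": 0,"x": 0,"y": 0,"z": 3,"hand": 0.8},{"rx": 0,"ry": 0,"rz": 0,"x": 0,"y": 0,"z": 6,"hand": 0.8},{"rx": 0,"ry": 0,"rz": 0,"x": 0,"y": 0,"z": 10,"hand": 0.8},{"rx": 0,"ry": 0,"rz": 0,"x": 0,"y": 0,"z": 14,"hand": 0.9},{"rx": 0,"ry": 0,"rz": 0,"x": 0,"y": 0,"z": 16.5,"hand": 1},{"rx": 0,"ry": 0,"rz": 0,"x": 0,"y": 0,"z": 16.5,"hand": 1}])

```text
clock: 7.3
tcp_pos: [460.3, -272.2, 234.2]
orientation: [0.999, -0.05, 0.003, 0.002]
contact_force: [0.6, 0.5, 0.2]
gripper_width: 85.3
finger_force: 0.0
```

Request:
apply_moves(plan=[{"rx": 0,"ry": 0,"rz": 0,"x": -0.3,"y": 3,"z": 0,"hand": 1},{"rx": 0,"ry": 0,"rz": 0,"x": -0.6,"y": 6.5,"z": 0,"hand": 1},{"rx": 0,"ry": 0,"rz": 0,"x": -0.9,"y": 10,"z": 0,"hand": 1},{"rx": 0,"ry": 0,"rz": 0,"x": -1.2,"y": 14,"z": 0,"hand": 1},{"rx": 0,"ry": 0,"rz": 0,"x": -1.6,"y": 18,"z": 0,"hand": 1},{"rx": 0,"ry": 0,"rz": 0,"x": -2,"y": 22,"z": 0,"hand": 1},{"rx": 0,"ry": 0,"rz": 0,"x": -2.4,"y": 26,"z": 0,"hand": 1},{"rx": 0,"ry": 0,"rz": 0,"x": -2.8,"y": 30,"z": 0,"hand": 1},{"rx": 0,"ry": 0,"rz": 0,"x": -3,"y": 33,"z": 0,"hand": 1},{"rx": 0,"ry": 0,"rz": 0,"x": -3.2,"y": 35.2,"z": 0,"hand": 1},{"rx": 0,"ry": 0,"rz": 0,"x": -3.2,"y": 36.2,"z": 0,"hand": 1},{"rx": 0,"ry": 0,"rz": 0,"x": -3.2,"y": 36.2,"z": 0,"hand": 1}])

```text
clock: 8.5
tcp_pos: [423.7, -7.8, 229.2]
orientation: [1.0, -0.021, -0.0, -0.019]
contact_force: [-0.0, -0.2, -0.0]
gripper_width: 85.4
finger_force: 0.0
```

```bash
python3 - <<'E'
from h import *
from bench import viewer
f=viewer.grab_frame("top"); w=cloud(f)
q=w[(np.hypot(w[...,0]-460,w[...,1]+270)<25)]; t=np.percentile(q[:,2],98); s=q[q[:,2]>t-15]
print("salt top",t,(s.max(0)+s.min(0))/2,"in TOP frame target",(460.7,-269.6))
look("w5",dict(spice=(426,92),jam=(524,97),salt1=(631,114)))
caddy(np.load("w5.npz"),(469,270.6),180)
E
```

```text
salt top 101.11077522450395 [ 460.43115356 -269.56764541   95.65012059] in TOP frame target (460.7, -269.6)
8.6 [423.7  -7.7 229.3] hold -18.700000000000003
spice 4096 top 107.6 mid [427.   90.4] ext [45.  45.1]
jam 8037 top 89.1 mid [524.3  95.3] ext [67.3 67. ]
salt1 43 top 19.1 mid [612.  114.4] ext [ 2.6 14.2]
caddy ((467.823974609375, 268.91571044921875), (96.92161560058594, 180.29335021972656), 82.35979461669922) 22.21711763202029
```

```bash
python3 - <<'E'
from bench import ctrl
s=ctrl.state(); print(s["joints"].round(3),s["qd"].round(3),s["tcp_pos"].round(1),s["orientation"].round(4))
E
```

```text
[-0.043 -0.212 -0.112  1.672  0.037  3.141] [ 0.002  0.001  0.001 -0.001  0.001  0.   ] [423.7  -7.7 229.3] [ 9.996e-01 -2.110e-02 -2.000e-04 -1.860e-02]
```

Joint 6 hit its limit. I'll turn the gripper half round, which is the same grasp.

Request:
apply_moves(plan=[{"rx": 0,"ry": 0,"rz": 0.14,"x": 0,"y": 0,"z": 0,"hand": 1},{"rx": 0,"ry": 0,"rz": 0.28,"x": 0,"y": 0,"z": 0,"hand": 1},{"rx": 0,"ry": 0,"rz": 0.42,"x": 0,"y": 0,"z": 0,"hand": 1},{"rx": 0,"ry": 0,"rz": 0.56,"x": 0,"y": 0,"z": 0,"hand": 1},{"rx": 0,"ry": 0,"rz": 0.7,"x": 0,"y": 0,"z": 0,"hand": 1},{"rx": 0,"ry": 0,"rz": 0.84,"x": 0,"y": 0,"z": 0,"hand": 1},{"rx": 0,"ry": 0,"rz": 0.98,"x": 0,"y": 0,"z": 0,"hand": 1},{"rx": 0,"ry": 0,"rz": 1.12,"x": 0,"y": 0,"z": 0,"hand": 1},{"rx": 0,"ry": 0,"rz": 1.26,"x": 0,"y": 0,"z": 0,"hand": 1},{"rx": 0,"ry": 0,"rz": 1.4,"x": 0,"y": 0,"z": 0,"hand": 1},{"rx": 0,"ry": 0,"rz": 1.54,"x": 0,"y": 0,"z": 0,"hand": 1},{"rx": 0,"ry": 0,"rz": 1.57,"x": 0,"y": 0,"z": 0,"hand": 1}])

```text
clock: 9.8
tcp_pos: [423.8, -7.5, 229.2]
orientation: [0.721, 0.693, -0.013, -0.013]
contact_force: [-0.7, 0.1, 0.7]
gripper_width: 85.6
finger_force: 0.0
```

```bash
python3 - <<'E'
from bench import ctrl
from scipy.spatial.transform import Rotation as R
import numpy as np
s=ctrl.state(); t=R.from_quat([np.cos(1.52),np.sin(1.52),0,0])
print((t*R.from_quat(s["orientation"]).inv()).as_rotvec().round(4), s["joints"].round(3),s["tcp_pos"].round(1))
E
```

```text
[ 0.028  -0.0303  1.5083] [-0.017 -0.175 -0.081  1.702 -0.     1.593] [423.8  -7.5 229.2]
```

Request:
apply_moves(plan=[{"rx": 0.003,"ry": -0.003,"rz": 0.14,"x": 0,"y": 1,"z": 0,"hand": 1},{"rx": 0.005,"ry": -0.006,"rz": 0.28,"x": 0.1,"y": 2,"z": 0,"hand": 1},{"rx": 0.008,"ry": -0.008,"rz": 0.42,"x": 0.1,"y": 3,"z": 0,"hand": 1},{"rx": 0.01,"ry": -0.011,"rz": 0.56,"x": 0.2,"y": 4,"z": 0,"hand": 1},{"rx": 0.013,"ry": -0.014,"rz": 0.7,"x": 0.2,"y": 5,"z": 0,"hand": 1},{"rx": 0.016,"ry": -0.017,"rz": 0.84,"x": 0.2,"y": 6,"z": 0,"hand": 1},{"rx": 0.018,"ry": -0.02,"rz": 0.98,"x": 0.3,"y": 7,"z": 0,"hand": 1},{"rx": 0.021,"ry": -0.022,"rz": 1.12,"x": 0.3,"y": 8,"z": 0,"hand": 1},{"rx": 0.023,"ry": -0.025,"rz": 1.26,"x": 0.3,"y": 9,"z": 0,"hand": 1},{"rx": 0.026,"ry": -0.028,"rz": 1.4,"x": 0.3,"y": 9.8,"z": 0,"hand": 1},{"rx": 0.028,"ry": -0.03,"rz": 1.508,"x": 0.3,"y": 9.8,"z": 0,"hand": 1},{"rx": 0.028,"ry": -0.03,"rz": 1.508,"x": 0.3,"y": 9.8,"z": 0,"hand": 1}])

```text
clock: 11.0
tcp_pos: [426.7, 90.8, 229.3]
orientation: [0.053, 0.999, 0.0, -0.0]
contact_force: [0.4, 0.6, -0.3]
gripper_width: 85.7
finger_force: 0.0
```

Request:
apply_moves(plan=[{"rx": 0,"ry": 0,"rz": 0,"x": 0,"y": 0,"z": 0,"hand": 1},{"rx": 0,"ry": 0,"rz": 0,"x": 0,"y": 0,"z": 0,"hand": 1},{"rx": 0,"ry": 0,"rz": 0,"x": 0,"y": 0,"z": 0,"hand": 1}])

```text
clock: 11.3
tcp_pos: [426.7, 90.7, 229.3]
orientation: [0.053, 0.999, -0.0, -0.0]
contact_force: [-1.9, 0.3, 0.2]
gripper_width: 85.1
finger_force: 0.0
```

```bash
python3 - <<'E'
from h import *
from bench import ctrl
look("w6",dict(spice=(426,92),mug=(310,-21)))
print(ctrl.state()["orientation"].round(4),ctrl.state()["joints"].round(3))
E
```

```text
11.35 [426.7  90.7 229.3] hold -18.700000000000003
spice 3281 top 107.7 mid [427.  91.] ext [44.7 45. ]
mug 11783 top 95.3 mid [310.5 -22.6] ext [88.7 83.7]
[ 5.310e-02  9.986e-01 -0.000e+00 -2.000e-04] [ 0.209 -0.183 -0.088  1.667  0.     0.316]
```

Request:
apply_moves(plan=[{"rx": 0,"ry": 0,"rz": 0,"x": 0,"y": 0,"z": -2,"hand": 1},{"rx": 0,"ry": 0,"rz": 0,"x": 0,"y": 0,"z": -5,"hand": 1},{"rx": 0,"ry": 0,"rz": 0,"x": 0,"y": 0,"z": -8,"hand": 1},{"rx": 0,"ry": 0,"rz": 0,"x": 0,"y": 0,"z": -11,"hand": 1},{"rx": 0,"ry": 0,"rz": 0,"x": 0,"y": 0,"z": -14,"hand": 1},{"rx": 0,"ry": 0,"rz": 0,"x": 0,"y": 0,"z": -16,"hand": 1},{"rx": 0,"ry": 0,"rz": 0,"x": 0,"y": 0,"z": -17.2,"hand": 1},{"rx": 0,"ry": 0,"rz": 0,"x": 0,"y": 0,"z": -17.5,"hand": 1},{"rx": 0,"ry": 0,"rz": 0,"x": 0,"y": 0,"z": -17.5,"hand": 0.8},{"rx": 0,"ry": 0,"rz": 0,"x": 0,"y": 0,"z": -17.5,"hand": 0.65},{"rx": 0,"ry": 0,"rz": 0,"x": 0,"y": 0,"z": -17.5,"hand": 0.6},{"rx": 0,"ry": 0,"rz": 0,"x": 0,"y": 0,"z": -17.5,"hand": 0.55}])

```text
clock: 12.55
tcp_pos: [427.1, 90.9, 55.0]
orientation: [0.052, 0.999, 0.0, 0.0]
contact_force: [-0.1, 0.1, 0.6]
gripper_width: 47.2
finger_force: 0.0
```

Request:
apply_moves(plan=[{"rx": 0,"ry": 0,"rz": 0,"x": 0,"y": 0,"z": 0,"hand": 0.5},{"rx": 0,"ry": 0,"rz": 0,"x": 0,"y": 0,"z": 0,"hand": 0.3},{"rx": 0,"ry": 0,"rz": 0,"x": 0,"y": 0,"z": 0,"hand": 0},{"rx": 0,"ry": 0,"rz": 0,"x": 0,"y": 0,"z": 0,"hand": 0},{"rx": 0,"ry": 0,"rz": 0,"x": 0,"y": 0,"z": 0,"hand": 0},{"rx": 0,"ry": 0,"rz": 0,"x": 0,"y": 0,"z": 0,"hand": 0}])

```text
clock: 13.15
tcp_pos: [427.0, 91.0, 55.1]
orientation: [0.052, 0.999, 0.0, 0.0]
contact_force: [0.3, 0.8, 4.8]
gripper_width: 44.0
finger_force: 60.0
```

Request:
apply_moves(plan=[{"rx": 0,"ry": 0,"rz": 0,"x": 0,"y": 0,"z": 1,"hand": 0},{"rx": 0,"ry": 0,"rz": 0,"x": 0,"y": 0,"z": 3,"hand": 0},{"rx": 0,"ry": 0,"rz": 0,"x": 0,"y": 0,"z": 6,"hand": 0},{"rx": 0,"ry": 0,"rz": 0,"x": 0,"y": 0,"z": 9,"hand": 0},{"rx": 0,"ry": 0,"rz": 0,"x": 0,"y": -1,"z": 12,"hand": 0},{"rx": 0,"ry": 0,"rz": 0,"x": 0,"y": -3,"z": 13,"hand": 0},{"rx": 0,"ry": 0,"rz": 0,"x": 0,"y": -6,"z": 13,"hand": 0},{"rx": 0,"ry": 0,"rz": 0,"x": 0,"y": -9,"z": 13,"hand": 0},{"rx": 0,"ry": 0,"rz": 0,"x": 0,"y": -12,"z": 13,"hand": 0},{"rx": 0,"ry": 0,"rz": 0,"x": 0,"y": -15,"z": 13,"hand": 0},{"rx": 0,"ry": 0,"rz": 0,"x": 0,"y": -18,"z": 13,"hand": 0},{"rx": 0,"ry": 0,"rz": 0,"x": 0,"y": -21,"z": 13,"hand": 0}])

```text
clock: 14.35
tcp_pos: [426.3, -120.4, 184.8]
orientation: [0.052, 0.999, 0.0, -0.0]
contact_force: [-0.8, 0.2, -1.8]
gripper_width: 43.8
finger_force: 61.1
```

Request:
apply_moves(plan=[{"rx": 0,"ry": 0,"rz": 0,"x": 0,"y": -3,"z": 0,"hand": 0},{"rx": 0,"ry": 0,"rz": 0,"x": 0,"y": -6,"z": 0,"hand": 0},{"rx": 0,"ry": 0,"rz": 0,"x": 0,"y": -9,"z": 0,"hand": 0},{"rx": 0,"ry": 0,"rz": 0,"x": 1,"y": -12,"z": 0,"hand": 0},{"rx": 0,"ry": 0,"rz": 0,"x": 3,"y": -14,"z": 0,"hand": 0},{"rx": 0,"ry": 0,"rz": 0,"x": 5.5,"y": -15,"z": 0,"hand": 0},{"rx": 0,"ry": 0,"rz": 0,"x": 8,"y": -15.6,"z": 0,"hand": 0},{"rx": 0,"ry": 0,"rz": 0,"x": 9.6,"y": -15.7,"z": 0,"hand": 0},{"rx": 0,"ry": 0,"rz": 0,"x": 10.2,"y": -15.7,"z": 0,"hand": 0},{"rx": 0,"ry": 0,"rz": 0,"x": 10.2,"y": -15.7,"z": 0,"hand": 0},{"rx": 0,"ry": 0,"rz": 0,"x": 10.2,"y": -15.7,"z": 0,"hand": 0},{"rx": 0,"ry": 0,"rz": 0,"x": 10.2,"y": -15.7,"z": 0,"hand": 0}])

```text
clock: 15.55
tcp_pos: [528.0, -276.1, 184.8]
orientation: [0.052, 0.999, -0.0, -0.0]
contact_force: [0.4, -0.4, -1.3]
gripper_width: 43.5
finger_force: 61.2
```

Request:
apply_moves(plan=[{"rx": 0,"ry": 0,"rz": 0,"x": 0.1,"y": 0,"z": -2,"hand": 0},{"rx": 0,"ry": 0,"rz": 0,"x": 0.1,"y": 0,"z": -4.5,"hand": 0},{"rx": 0,"ry": 0,"rz": 0,"x": 0.1,"y": 0,"z": -7,"hand": 0},{"rx": 0,"ry": 0,"rz": 0,"x": 0.1,"y": 0,"z": -9,"hand": 0},{"rx": 0,"ry": 0,"rz": 0,"x": 0.1,"y": 0,"z": -10.5,"hand": 0},{"rx": 0,"ry": 0,"rz": 0,"x": 0.1,"y": 0,"z": -11.3,"hand": 0},{"rx": 0,"ry": 0,"rz": 0,"x": 0.1,"y": 0,"z": -11.7,"hand": 0},{"rx": 0,"ry": 0,"rz": 0,"x": 0.1,"y": 0,"z": -11.8,"hand": 0},{"rx": 0,"ry": 0,"rz": 0,"x": 0.1,"y": 0,"z": -11.9,"hand": 0},{"rx": 0,"ry": 0,"rz": 0,"x": 0.1,"y": 0,"z": -11.9,"hand": 0},{"rx": 0,"ry": 0,"rz": 0,"x": 0.1,"y": 0,"z": -11.9,"hand": 0}])

```text
clock: 16.65
tcp_pos: [529.9, -276.3, 65.9]
orientation: [0.052, 0.999, -0.0, 0.0]
contact_force: [-0.5, 0.1, -1.6]
gripper_width: 43.6
finger_force: 61.2
```

Request:
apply_moves(plan=[{"rx": 0,"ry": 0,"rz": 0,"x": 0,"y": 0,"z": -0.1,"hand": 0},{"rx": 0,"ry": 0,"rz": 0,"x": 0,"y": 0,"z": -0.1,"hand": 0},{"rx": 0,"ry": 0,"rz": 0,"x": 0,"y": 0,"z": -0.1,"hand": 0}])

```text
clock: 16.95
tcp_pos: [529.9, -276.3, 65.2]
orientation: [0.052, 0.999, -0.0, 0.0]
contact_force: [-0.5, 0.3, 5.9]
gripper_width: 43.3
finger_force: 61.6
```

Request:
apply_moves(plan=[{"rx": 0,"ry": 0,"rz": 0,"x": 0,"y": 0,"z": 0,"hand": 0.56},{"rx": 0,"ry": 0,"rz": 0,"x": 0,"y": 0,"z": 0,"hand": 0.6},{"rx": 0,"ry": 0,"rz": 0,"x": 0,"y": 0,"z": 0,"hand": 0.7},{"rx": 0,"ry": 0,"rz": 0,"x": 0,"y": 0,"z": 0,"hand": 0.85},{"rx": 0,"ry": 0,"rz": 0,"x": 0,"y": 0,"z": 0,"hand": 0.85},{"rx": 0,"ry": 0,"rz": 0,"x": 0,"y": 0,"z": 1,"hand": 0.85},{"rx": 0,"ry": 0,"rz": 0,"x": 0,"y": 0,"z": 3,"hand": 0.85},{"rx": 0,"ry": 0,"rz": 0,"x": 0,"y": 0,"z": 6,"hand": 0.85},{"rx": 0,"ry": 0,"rz": 0,"x": 0,"y": 0,"z": 10,"hand": 0.85},{"rx": 0,"ry": 0,"rz": 0,"x": 0,"y": 0,"z": 14,"hand": 0.9},{"rx": 0,"ry": 0,"rz": 0,"x": 0,"y": 0,"z": 16.5,"hand": 1},{"rx": 0,"ry": 0,"rz": 0,"x": 0,"y": 0,"z": 16.5,"hand": 1}])

```text
clock: 18.15
tcp_pos: [530.7, -276.7, 234.5]
orientation: [0.052, 0.999, -0.001, 0.003]
contact_force: [0.7, 0.4, 0.6]
gripper_width: 85.7
finger_force: 0.0
```

Request:
apply_moves(plan=[{"rx": 0,"ry": 0,"rz": 0,"x": 1,"y": 2,"z": 0,"hand": 1},{"rx": 0,"ry": 0,"rz": 0,"x": 2.5,"y": 5,"z": 0,"hand": 1},{"rx": 0,"ry": 0,"rz": 0,"x": 4,"y": 8,"z": 0,"hand": 1},{"rx": 0,"ry": 0,"rz": 0,"x": 5.5,"y": 11,"z": 0,"hand": 1},{"rx": 0,"ry": 0,"rz": 0,"x": 7,"y": 14,"z": 0,"hand": 1},{"rx": 0,"ry": 0,"rz": 0,"x": 8.5,"y": 17,"z": 0,"hand": 1},{"rx": 0,"ry": 0,"rz": 0,"x": 9.6,"y": 19.2,"z": 0,"hand": 1},{"rx": 0,"ry": 0,"rz": 0,"x": 10.1,"y": 20.3,"z": 0,"hand": 1},{"rx": 0,"ry": 0,"rz": 0,"x": 10.1,"y": 20.3,"z": 0,"hand": 1},{"rx": 0,"ry": 0,"rz": 0,"x": 10.1,"y": 20.3,"z": 0,"hand": 1},{"rx": 0,"ry": 0,"rz": 0,"x": 10.1,"y": 20.3,"z": 0,"hand": 1}])

```text
clock: 19.25
tcp_pos: [630.2, -74.4, 229.4]
orientation: [0.053, 0.999, -0.0, -0.0]
contact_force: [-0.5, 0.4, 0.5]
gripper_width: 85.1
finger_force: 0.0
```

```bash
python3 - <<'E'
from h import *
from bench import viewer
f=viewer.grab_frame("top"); w=cloud(f)
for n,c in (("salt",(460.7,-269.6)),("spice",(530.5,-274.7))):
    q=w[(np.hypot(w[...,0]-c[0],w[...,1]-c[1])<30)]; t=np.percentile(q[:,2],98); s=q[q[:,2]>t-15]
    print(n,t,(s.max(0)+s.min(0))/2,"TOP target",c)
look("w7",dict(timer=(631,-73),mill=(530,-110),salt1=(631,114)))
E
```

```text
salt 100.82332737799594 [ 460.4135894  -269.92880069   94.61528252] TOP target (460.7, -269.6)
spice 119.73899546220628 [ 529.854265   -274.42597357  113.84682025] TOP target (530.5, -274.7)
19.35 [630.3 -74.3 229.5] hold -18.700000000000003
timer 2747 top 57.6 mid [632.9 -75. ] ext [40.1 40.4]
mill 6876 top 170.5 mid [ 530.7 -110.6] ext [26.7 27.4]
salt1 2990 top 89.9 mid [631.8 110.8] ext [33.5 32.3]
```

View pics/w7.png

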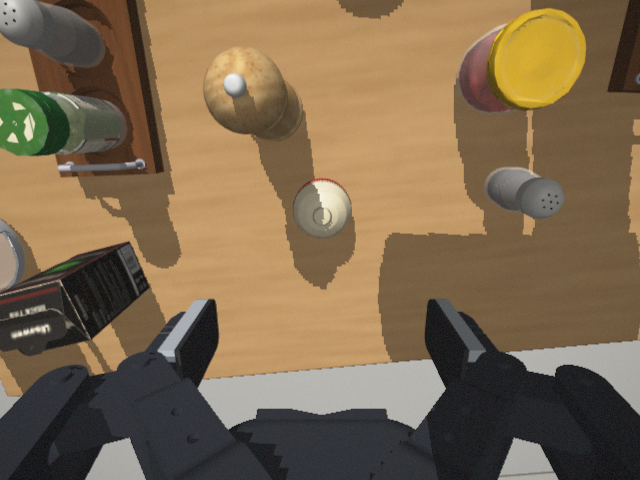

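The wrist view shows the timer at (322,208), with the supper salt and spice standing in their wells at upper left. A white ledge shows along the bottom edge, so I'll check its distance and height before going down.

```bash
python3 - <<'E'
from h import *
T=np.load("top0.npz"); w=cloud(T); W=np.load("w7.npz"); print("cam",W["pose"][:3,3].round(0))
m=(w[...,1]>-200)&(w[...,1]<250)&(w[...,0]>670)
q=w[m]
for a in range(670,960,15):
    s=q[(q[:,0]>=a)&(q[:,0]<a+15)]
    if len(s): print(a,np.percentile(s[:,2],[5,50,95]).round(0))
E
```

```text
cam [556. -67. 372.]
670 [-4.  0.  5.]
685 [-4.  0.  5.]
700 [-4.  0.  5.]
715 [-4.  0.  4.]
730 [ -3. 233. 253.]
745 [ -3. 251. 256.]
760 [ -2. 252. 332.]
775 [ -2. 252. 350.]
790 [ -3. 252. 351.]
805 [ -2. 253. 352.]
820 [250. 254. 352.]
835 [250. 254. 351.]
850 [250. 254. 346.]
865 [250. 253. 256.]
880 [252. 319. 350.]
895 [248. 254. 258.]
910 [254. 256. 258.]
```

The camera bracket would pass close to the mill when going down on the timer, so the mill goes first. Supper has nothing left to place after it anyway.

Request:
apply_moves(plan=[{"rx": 0,"ry": 0,"rz": 0,"x": -2,"y": -0.7,"z": 0,"hand": 1},{"rx": 0,"ry": 0,"rz": 0,"x": -5,"y": -1.8,"z": 0,"hand": 1},{"rx": 0,"ry": 0,"rz": 0,"x": -8,"y": -3,"z": 0,"hand": 1},{"rx": 0,"ry": 0,"rz": 0,"x": -9.5,"y": -3.5,"z": 0,"hand": 1},{"rx": 0,"ry": 0,"rz": 0,"x": -10,"y": -3.7,"z": 0,"hand": 1},{"rx": 0,"ry": 0,"rz": 0,"x": -10,"y": -3.7,"z": 0,"hand": 1},{"rx": 0,"ry": 0,"rz": 0,"x": -10,"y": -3.7,"z": 0,"hand": 1}])

```text
clock: 20.05
tcp_pos: [531.2, -110.3, 229.3]
orientation: [0.052, 0.999, 0.0, -0.0]
contact_force: [0.1, 0.4, -0.5]
gripper_width: 85.2
finger_force: 0.0
```

```bash
python3 - <<'E'
from h import *
look("w8",dict(mill=(530,-110)))
E
```

```text
20.1 [ 531.2 -110.1  229.1] hold -18.700000000000003
mill 5335 top 170.2 mid [ 529.8 -111.1] ext [26.  26.9]
```

Request:
apply_moves(plan=[{"rx": 0,"ry": 0,"rz": 0,"x": -0.1,"y": -0.1,"z": -2,"hand": 1},{"rx": 0,"ry": 0,"rz": 0,"x": -0.1,"y": -0.1,"z": -5,"hand": 1},{"rx": 0,"ry": 0,"rz": 0,"x": -0.1,"y": -0.1,"z": -8,"hand": 1},{"rx": 0,"ry": 0,"rz": 0,"x": -0.1,"y": -0.1,"z": -10,"hand": 1},{"rx": 0,"ry": 0,"rz": 0,"x": -0.1,"y": -0.1,"z": -11.1,"hand": 1},{"rx": 0,"ry": 0,"rz": 0,"x": -0.1,"y": -0.1,"z": -11.1,"hand": 0.8},{"rx": 0,"ry": 0,"rz": 0,"x": -0.1,"y": -0.1,"z": -11.1,"hand": 0.7},{"rx": 0,"ry": 0,"rz": 0,"x": -0.1,"y": -0.1,"z": -11.1,"hand": 0.63},{"rx": 0,"ry": 0,"rz": 0,"x": -0.1,"y": -0.1,"z": -11.1,"hand": 0.6},{"rx": 0,"ry": 0,"rz": 0,"x": -0.1,"y": -0.1,"z": -11.1,"hand": 0.57},{"rx": 0,"ry": 0,"rz": 0,"x": -0.1,"y": -0.1,"z": -11.1,"hand": 0.5},{"rx": 0,"ry": 0,"rz": 0,"x": -0.1,"y": -0.1,"z": -11.1,"hand": 0.3}])

```text
clock: 21.3
tcp_pos: [530.3, -111.2, 119.8]
orientation: [0.052, 0.999, -0.0, 0.001]
contact_force: [-0.4, 0.9, 6.4]
gripper_width: 45.9
finger_force: 61.0
```

Request:
apply_moves(plan=[{"rx": 0,"ry": 0,"rz": 0,"x": 0,"y": 0,"z": 0,"hand": 0},{"rx": 0,"ry": 0,"rz": 0,"x": 0,"y": 0,"z": 0,"hand": 0},{"rx": 0,"ry": 0,"rz": 0,"x": 0,"y": 0,"z": 0,"hand": 0},{"rx": 0,"ry": 0,"rz": 0,"x": 0,"y": 0,"z": 0.5,"hand": 0},{"rx": 0,"ry": 0,"rz": 0,"x": 0,"y": 0,"z": 1,"hand": 0},{"rx": 0,"ry": 0,"rz": 0,"x": 0,"y": 0,"z": 1,"hand": 0}])

```text
clock: 21.9
tcp_pos: [529.8, -111.3, 129.1]
orientation: [0.052, 0.999, -0.0, 0.0]
contact_force: [-0.1, -0.5, -2.5]
gripper_width: 46.1
finger_force: 61.6
```

Request:
apply_moves(plan=[{"rx": 0,"ry": 0,"rz": 0,"x": 0,"y": 0,"z": 2,"hand": 0},{"rx": 0,"ry": 0,"rz": 0,"x": 0,"y": 0,"z": 4,"hand": 0},{"rx": 0,"ry": 0,"rz": 0,"x": -1,"y": 0,"z": 5.5,"hand": 0},{"rx": 0,"ry": 0,"rz": 0,"x": -3,"y": 0,"z": 6,"hand": 0},{"rx": 0,"ry": 0,"rz": 0,"x": -5,"y": -0.5,"z": 6,"hand": 0},{"rx": 0,"ry": 0,"rz": 0,"x": -7.5,"y": -1.5,"z": 6,"hand": 0},{"rx": 0,"ry": 0,"rz": 0,"x": -10,"y": -3,"z": 6,"hand": 0},{"rx": 0,"ry": 0,"rz": 0,"x": -12,"y": -5,"z": 6,"hand": 0},{"rx": 0,"ry": 0,"rz": 0,"x": -13.5,"y": -7.5,"z": 6,"hand": 0},{"rx": 0,"ry": 0,"rz": 0,"x": -14.5,"y": -10,"z": 6,"hand": 0},{"rx": 0,"ry": 0,"rz": 0,"x": -14.7,"y": -12.5,"z": 6,"hand": 0},{"rx": 0,"ry": 0,"rz": 0,"x": -14.7,"y": -14.2,"z": 6,"hand": 0}])

```text
clock: 23.1
tcp_pos: [381.4, -254.3, 188.5]
orientation: [0.053, 0.999, -0.0, -0.0]
contact_force: [0.3, -0.1, -1.5]
gripper_width: 45.7
finger_force: 62.1
```

Request:
apply_moves(plan=[{"rx": 0,"ry": 0,"rz": 0,"x": 0,"y": -0.8,"z": 0,"hand": 0},{"rx": 0,"ry": 0,"rz": 0,"x": 0,"y": -1.2,"z": 0,"hand": 0},{"rx": 0,"ry": 0,"rz": 0,"x": 0,"y": -1.2,"z": 0,"hand": 0},{"rx": 0,"ry": 0,"rz": 0,"x": 0,"y": -1.2,"z": 0,"hand": 0},{"rx": 0,"ry": 0,"rz": 0,"x": 0,"y": -1.2,"z": 0,"hand": 0}])

```text
clock: 23.6
tcp_pos: [382.7, -264.5, 188.4]
orientation: [0.052, 0.999, 0.0, -0.0]
contact_force: [-0.2, -0.1, -1.6]
gripper_width: 45.9
finger_force: 62.1
```

```bash
python3 - <<'E'
from h import *
look("w9",dict(mill=(383,-265)))
E
```

```text
23.65 [ 382.7 -264.6  188.4] hold -18.700000000000003
mill 8006 top 189.7 mid [ 368.2 -263.7] ext [18.3 44.2]
```

View pics/w9.png

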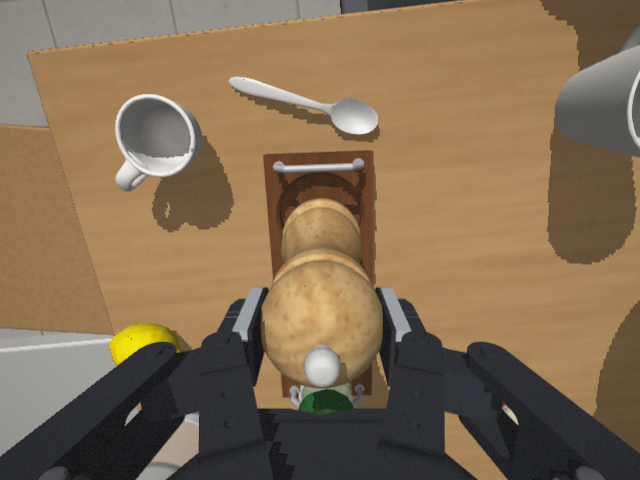

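The mill hangs upright at (322,300), in line over the large well at (318,205). I'll lower it.

Request:
apply_moves(plan=[{"rx": 0,"ry": 0,"rz": 0,"x": 0,"y": 0,"z": -1,"hand": 0},{"rx": 0,"ry": 0,"rz": 0,"x": 0,"y": 0,"z": -2.5,"hand": 0},{"rx": 0,"ry": 0,"rz": 0,"x": 0,"y": 0,"z": -4,"hand": 0},{"rx": 0,"ry": 0,"rz": 0,"x": 0,"y": 0,"z": -5,"hand": 0},{"rx": 0,"ry": 0,"rz": 0,"x": 0,"y": 0,"z": -5.5,"hand": 0},{"rx": 0,"ry": 0,"rz": 0,"x": 0,"y": 0,"z": -5.7,"hand": 0},{"rx": 0,"ry": 0,"rz": 0,"x": 0,"y": 0,"z": -5.8,"hand": 0},{"rx": 0,"ry": 0,"rz": 0,"x": 0,"y": 0,"z": -5.8,"hand": 0},{"rx": 0,"ry": 0,"rz": 0,"x": 0,"y": 0,"z": -5.8,"hand": 0}])

```text
clock: 24.55
tcp_pos: [382.8, -265.3, 130.8]
orientation: [0.052, 0.999, -0.0, 0.0]
contact_force: [-0.2, 0.7, -1.6]
gripper_width: 46.2
finger_force: 62.1
```

Request:
apply_moves(plan=[{"rx": 0,"ry": 0,"rz": 0,"x": 0,"y": 0,"z": -0.1,"hand": 0},{"rx": 0,"ry": 0,"rz": 0,"x": 0,"y": 0,"z": -0.1,"hand": 0},{"rx": 0,"ry": 0,"rz": 0,"x": 0,"y": 0,"z": -0.1,"hand": 0}])

```text
clock: 24.85
tcp_pos: [382.8, -265.3, 129.8]
orientation: [0.052, 0.999, -0.0, 0.0]
contact_force: [-0.4, 0.0, 2.6]
gripper_width: 45.9
finger_force: 62.5
```

Request:
apply_moves(plan=[{"rx": 0,"ry": 0,"rz": 0,"x": 0,"y": 0,"z": 0,"hand": 0.58},{"rx": 0,"ry": 0,"rz": 0,"x": 0,"y": 0,"z": 0,"hand": 0.62},{"rx": 0,"ry": 0,"rz": 0,"x": 0,"y": 0,"z": 0,"hand": 0.75},{"rx": 0,"ry": 0,"rz": 0,"x": 0,"y": 0,"z": 0,"hand": 0.9},{"rx": 0,"ry": 0,"rz": 0,"x": 0,"y": 0,"z": 0,"hand": 1},{"rx": 0,"ry": 0,"rz": 0,"x": 0,"y": 0,"z": 1,"hand": 1},{"rx": 0,"ry": 0,"rz": 0,"x": 0,"y": 0,"z": 3,"hand": 1},{"rx": 0,"ry": 0,"rz": 0,"x": 0,"y": 0,"z": 6,"hand": 1},{"rx": 0,"ry": 0,"rz": 0,"x": 0,"y": 0,"z": 9,"hand": 1},{"rx": 0,"ry": 0,"rz": 0,"x": 0,"y": 0,"z": 10,"hand": 1},{"rx": 0,"ry": 0,"rz": 0,"x": 0,"y": 0,"z": 10,"hand": 1}])

```text
clock: 25.95
tcp_pos: [383.2, -265.6, 231.1]
orientation: [0.052, 0.999, -0.001, 0.001]
contact_force: [0.4, 0.2, -1.0]
gripper_width: 85.6
finger_force: 0.0
```

Request:
apply_moves(plan=[{"rx": 0,"ry": 0,"rz": 0,"x": 1.5,"y": 1.2,"z": 0,"hand": 1},{"rx": 0,"ry": 0,"rz": 0,"x": 4.5,"y": 3.4,"z": 0,"hand": 1},{"rx": 0,"ry": 0,"rz": 0,"x": 7.5,"y": 5.7,"z": 0,"hand": 1},{"rx": 0,"ry": 0,"rz": 0,"x": 10.5,"y": 8,"z": 0,"hand": 1},{"rx": 0,"ry": 0,"rz": 0,"x": 13.5,"y": 10.3,"z": 0,"hand": 1},{"rx": 0,"ry": 0,"rz": 0,"x": 16.5,"y": 12.6,"z": 0,"hand": 1},{"rx": 0,"ry": 0,"rz": 0,"x": 19.5,"y": 14.9,"z": 0,"hand": 1},{"rx": 0,"ry": 0,"rz": 0,"x": 22.5,"y": 17.2,"z": 0,"hand": 1},{"rx": 0,"ry": 0,"rz": 0,"x": 24.4,"y": 18.6,"z": 0,"hand": 1},{"rx": 0,"ry": 0,"rz": 0,"x": 24.9,"y": 19,"z": 0,"hand": 1},{"rx": 0,"ry": 0,"rz": 0,"x": 24.9,"y": 19,"z": 0,"hand": 1},{"rx": 0,"ry": 0,"rz": 0,"x": 24.9,"y": 19,"z": 0,"hand": 1}])

```text
clock: 27.15
tcp_pos: [630.9, -75.7, 228.8]
orientation: [0.052, 0.999, -0.0, -0.001]
contact_force: [0.4, 0.6, 0.0]
gripper_width: 85.8
finger_force: 0.0
```

Request:
apply_moves(plan=[{"rx": 0,"ry": 0,"rz": 0,"x": 0,"y": 0,"z": -2,"hand": 1},{"rx": 0,"ry": 0,"rz": 0,"x": 0,"y": 0,"z": -5,"hand": 1},{"rx": 0,"ry": 0,"rz": 0,"x": 0,"y": 0,"z": -8,"hand": 1},{"rx": 0,"ry": 0,"rz": 0,"x": 0,"y": 0,"z": -10,"hand": 1},{"rx": 0,"ry": 0,"rz": 0,"x": 0,"y": 0,"z": -10,"hand": 1},{"rx": 0,"ry": 0,"rz": 0,"x": 0,"y": 0,"z": -10,"hand": 1}])

```text
clock: 27.75
tcp_pos: [631.1, -75.9, 130.3]
orientation: [0.053, 0.999, -0.0, 0.0]
contact_force: [0.3, 0.4, 0.3]
gripper_width: 85.4
finger_force: 0.0
```

```bash
python3 - <<'E'
from h import *
from bench import viewer
f=viewer.grab_frame("top"); w=cloud(f)
for n,c in (("mill",(383.9,-264)),("salt",(460.7,-269.6)),("spice",(530.5,-274.7))):
    q=w[(np.hypot(w[...,0]-c[0],w[...,1]-c[1])<30)]; t=np.percentile(q[:,2],98); s=q[q[:,2]>t-15]
    print(n,t,(s.max(0)+s.min(0))/2,"TOP target",c)
look("w10",dict(timer=(631,-73)))
E
```

```text
mill 178.53403892240874 [ 383.13431457 -263.43610701  173.10305039] TOP target (383.9, -264)
salt 100.61671498206414 [ 460.38768281 -269.43757792   94.93030697] TOP target (460.7, -269.6)
spice 119.90040283452349 [ 529.88876077 -274.37420087  113.93463287] TOP target (530.5, -274.7)
27.85 [632.  -75.7 131.4] hold -18.700000000000003
timer 8106 top 186.9 mid [633.3 -73. ] ext [18.9 89.7]
```

```bash
python3 - <<'E'
from h import *
for n,t in(("w10",(632,-75.7,131.4)),("w9",(382.7,-264.6,188.4)),("w4",(459.1,-269.6,124.4))):
    w=cloud(np.load(n+".npz"))-t; m=(abs(w[...,0])<16)&(abs(w[...,1])<62)&(abs(w[...,1])>8)&(w[...,2]>-8)&(w[...,2]<60)
    for sgn in(-1,1):
        q=w[m&(w[...,1]*sgn>0)]; print(n,sgn,len(q),np.percentile(q[:,2],[1,5,25,50]).round(1) if len(q) else "", (q[:,1].min().round(1),q[:,1].max().round(1)) if len(q) else "")
E
```

```text
w10 -1 3552 [14.4 17.8 27.5 37.1] (np.float64(-62.0), np.float64(-40.1))
w10 1 4463 [14.8 18.8 29.4 39.9] (np.float64(40.5), np.float64(62.0))
w9 -1 9233 [ 8.6 19.4 33.4 43.5] (np.float64(-57.6), np.float64(-8.0))
w9 1 10705 [ 2.1 18.9 33.2 46.5] (np.float64(8.0), np.float64(57.5))
w4 -1 9917 [-4.   7.2 29.4 49.1] (np.float64(-54.0), np.float64(-8.0))
w4 1 8254 [-2.2 10.5 30.6 49.2] (np.float64(8.0), np.float64(51.5))
```

Open, the finger tips stand about 13 mm behind the TCP, and about 6 mm behind at 58 mm opening. So I'll grip the timer with the TCP near 9 mm, which leaves the tips above the caddy's top face when it is placed.

Request:
apply_moves(plan=[{"rx": 0,"ry": 0,"rz": 0,"x": 0.1,"y": 0.1,"z": -2,"hand": 1},{"rx": 0,"ry": 0,"rz": 0,"x": 0.1,"y": 0.1,"z": -5,"hand": 1},{"rx": 0,"ry": 0,"rz": 0,"x": 0.1,"y": 0.1,"z": -8,"hand": 1},{"rx": 0,"ry": 0,"rz": 0,"x": 0.1,"y": 0.1,"z": -10.5,"hand": 1},{"rx": 0,"ry": 0,"rz": 0,"x": 0.1,"y": 0.1,"z": -11.8,"hand": 1},{"rx": 0,"ry": 0,"rz": 0,"x": 0.1,"y": 0.1,"z": -12.2,"hand": 1},{"rx": 0,"ry": 0,"rz": 0,"x": 0.1,"y": 0.1,"z": -12.2,"hand": 0.9},{"rx": 0,"ry": 0,"rz": 0,"x": 0.1,"y": 0.1,"z": -12.2,"hand": 0.8},{"rx": 0,"ry": 0,"rz": 0,"x": 0.1,"y": 0.1,"z": -12.2,"hand": 0.72},{"rx": 0,"ry": 0,"rz": 0,"x": 0.1,"y": 0.1,"z": -12.2,"hand": 0.7}])

```text
clock: 28.85
tcp_pos: [633.2, -74.2, 8.3]
orientation: [0.052, 0.999, -0.0, 0.001]
contact_force: [0.4, 0.1, 0.5]
gripper_width: 59.8
finger_force: 0.0
```

Request:
apply_moves(plan=[{"rx": 0,"ry": 0,"rz": 0,"x": 0,"y": 0,"z": 0,"hand": 0.68},{"rx": 0,"ry": 0,"rz": 0,"x": 0,"y": 0,"z": 0,"hand": 0.6},{"rx": 0,"ry": 0,"rz": 0,"x": 0,"y": 0,"z": 0,"hand": 0.3},{"rx": 0,"ry": 0,"rz": 0,"x": 0,"y": 0,"z": 0,"hand": 0},{"rx": 0,"ry": 0,"rz": 0,"x": 0,"y": 0,"z": 0,"hand": 0},{"rx": 0,"ry": 0,"rz": 0,"x": 0,"y": 0,"z": 0,"hand": 0}])

```text
clock: 29.45
tcp_pos: [633.1, -74.3, 8.4]
orientation: [0.052, 0.999, -0.0, 0.001]
contact_force: [-1.3, -1.0, 6.4]
gripper_width: 55.1
finger_force: 64.1
```

Request:
apply_moves(plan=[{"rx": 0,"ry": 0,"rz": 0,"x": 0,"y": 0,"z": 0.5,"hand": 0},{"rx": 0,"ry": 0,"rz": 0,"x": 0,"y": 0,"z": 1.5,"hand": 0},{"rx": 0,"ry": 0,"rz": 0,"x": 0,"y": 0,"z": 3,"hand": 0},{"rx": 0,"ry": 0,"rz": 0,"x": 0,"y": 0,"z": 5.5,"hand": 0},{"rx": 0,"ry": 0,"rz": 0,"x": 0,"y": 0,"z": 8,"hand": 0},{"rx": 0,"ry": 0,"rz": 0,"x": 0,"y": 0,"z": 10.5,"hand": 0},{"rx": 0,"ry": 0,"rz": 0,"x": 0,"y": 0,"z": 12.5,"hand": 0},{"rx": 0,"ry": 0,"rz": 0,"x": -0.5,"y": 1,"z": 13,"hand": 0},{"rx": 0,"ry": 0,"rz": 0,"x": -2,"y": 3.5,"z": 13,"hand": 0},{"rx": 0,"ry": 0,"rz": 0,"x": -3.4,"y": 6,"z": 13,"hand": 0}])

```text
clock: 30.45
tcp_pos: [597.7, -13.3, 137.1]
orientation: [0.053, 0.999, 0.0, -0.0]
contact_force: [0.1, 0.8, -1.8]
gripper_width: 55.4
finger_force: 63.7
```

Request:
apply_moves(plan=[{"rx": 0,"ry": 0,"rz": 0,"x": -1.4,"y": 2.5,"z": 0,"hand": 0},{"rx": 0,"ry": 0,"rz": 0,"x": -2.8,"y": 5,"z": 0,"hand": 0},{"rx": 0,"ry": 0,"rz": 0,"x": -4.2,"y": 7.5,"z": 0,"hand": 0},{"rx": 0,"ry": 0,"rz": 0,"x": -5.7,"y": 10,"z": 0,"hand": 0},{"rx": 0,"ry": 0,"rz": 0,"x": -7.1,"y": 12.5,"z": 0,"hand": 0},{"rx": 0,"ry": 0,"rz": 0,"x": -8.5,"y": 15,"z": 0,"hand": 0},{"rx": 0,"ry": 0,"rz": 0,"x": -10,"y": 17.5,"z": 0,"hand": 0},{"rx": 0,"ry": 0,"rz": 0,"x": -11.4,"y": 20,"z": 0,"hand": 0},{"rx": 0,"ry": 0,"rz": 0,"x": -12.8,"y": 22.5,"z": 0,"hand": 0},{"rx": 0,"ry": 0,"rz": 0,"x": -14.2,"y": 25,"z": 0,"hand": 0},{"rx": 0,"ry": 0,"rz": 0,"x": -15.6,"y": 27.5,"z": 0,"hand": 0},{"rx": 0,"ry": 0,"rz": 0,"x": -16.5,"y": 28.9,"z": 0,"hand": 0}])

```text
clock: 31.65
tcp_pos: [431.8, 276.5, 137.0]
orientation: [0.051, 0.999, 0.0, -0.001]
contact_force: [1.0, 0.6, -1.0]
gripper_width: 55.0
finger_force: 63.8
```

Request:
apply_moves(plan=[{"rx": 0,"ry": 0,"rz": 0,"x": 0,"y": 0,"z": 0,"hand": 0},{"rx": 0,"ry": 0,"rz": 0,"x": 0,"y": 0,"z": 0,"hand": 0},{"rx": 0,"ry": 0,"rz": 0,"x": 0,"y": 0,"z": 0,"hand": 0}])

```text
clock: 31.95
tcp_pos: [433.7, 274.3, 137.2]
orientation: [0.052, 0.999, -0.0, -0.0]
contact_force: [0.5, -0.5, -1.6]
gripper_width: 55.0
finger_force: 63.8
```

```bash
python3 - <<'E'
from h import *
look("w11",{})
W=np.load("w11.npz"); w=cloud(W); z=w[...,2]; print("cam",W["pose"][:3,3].round(0))
m=(z>17)&(z<27)&(abs(w[...,0]-469)<115)&(abs(w[...,1]-270)<75)
q=w[m]; 
for a in range(370,580,20):
    s=q[abs(q[:,0]-a)<3]
    if len(s)>5: print(a,s[:,1].min().round(1),s[:,1].max().round(1))
print(q[:,0].min(),q[:,0].max(),np.median(q[:,2]))
E
```

```text
32.0 [433.8 274.2 137.2] hold -18.700000000000003
cam [360. 282. 280.]
390 232.2 327.6
410 229.7 324.9
430 227.6 321.7
450 224.2 319.2
470 314.1 316.4
373.3732782327688 474.01118564343017 22.278236773730953
```

View pics/w11.png

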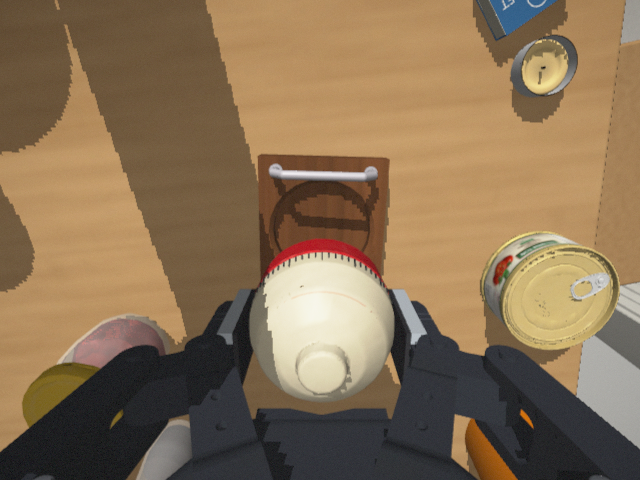

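The timer is upright in the grip at (320,320), over the large well at (322,220), and the well axis agrees to within 1 mm. I'll lower it.

Request:
apply_moves(plan=[{"rx": 0,"ry": 0,"rz": 0,"x": 0,"y": 0,"z": -2,"hand": 0},{"rx": 0,"ry": 0,"rz": 0,"x": 0,"y": 0,"z": -4.5,"hand": 0},{"rx": 0,"ry": 0,"rz": 0,"x": 0,"y": 0,"z": -7,"hand": 0},{"rx": 0,"ry": 0,"rz": 0,"x": 0,"y": 0,"z": -9,"hand": 0},{"rx": 0,"ry": 0,"rz": 0,"x": 0,"y": 0,"z": -10.3,"hand": 0},{"rx": 0,"ry": 0,"rz": 0,"x": 0,"y": 0,"z": -11.1,"hand": 0},{"rx": 0,"ry": 0,"rz": 0,"x": 0,"y": 0,"z": -11.5,"hand": 0},{"rx": 0,"ry": 0,"rz": 0,"x": 0,"y": 0,"z": -11.7,"hand": 0},{"rx": 0,"ry": 0,"rz": 0,"x": 0,"y": 0,"z": -11.7,"hand": 0},{"rx": 0,"ry": 0,"rz": 0,"x": 0,"y": 0,"z": -11.7,"hand": 0}])

```text
clock: 33.0
tcp_pos: [434.0, 275.1, 21.0]
orientation: [0.052, 0.999, 0.0, 0.0]
contact_force: [0.8, 0.2, -1.5]
gripper_width: 55.3
finger_force: 63.8
```

Request:
apply_moves(plan=[{"rx": 0,"ry": 0,"rz": 0,"x": 0,"y": 0,"z": -0.1,"hand": 0},{"rx": 0,"ry": 0,"rz": 0,"x": 0,"y": 0,"z": -0.15,"hand": 0},{"rx": 0,"ry": 0,"rz": 0,"x": 0,"y": 0,"z": -0.15,"hand": 0}])

```text
clock: 33.3
tcp_pos: [433.6, 274.9, 18.9]
orientation: [0.052, 0.999, 0.0, -0.0]
contact_force: [0.2, -0.5, -1.2]
gripper_width: 55.4
finger_force: 63.8
```

Contact is expected near 18.4, so a little more.

Request:
apply_moves(plan=[{"rx": 0,"ry": 0,"rz": 0,"x": 0,"y": 0,"z": -0.05,"hand": 0},{"rx": 0,"ry": 0,"rz": 0,"x": 0,"y": 0,"z": -0.1,"hand": 0},{"rx": 0,"ry": 0,"rz": 0,"x": 0,"y": 0,"z": -0.1,"hand": 0}])

```text
clock: 33.6
tcp_pos: [433.7, 274.9, 18.4]
orientation: [0.052, 0.999, 0.0, -0.0]
contact_force: [-3.0, -2.0, 5.1]
gripper_width: 55.1
finger_force: 64.5
```

Request:
apply_moves(plan=[{"rx": 0,"ry": 0,"rz": 0,"x": 0,"y": 0,"z": 0,"hand": 0.7},{"rx": 0,"ry": 0,"rz": 0,"x": 0,"y": 0,"z": 0,"hand": 0.75},{"rx": 0,"ry": 0,"rz": 0,"x": 0,"y": 0,"z": 0,"hand": 0.85},{"rx": 0,"ry": 0,"rz": 0,"x": 0,"y": 0,"z": 0,"hand": 1},{"rx": 0,"ry": 0,"rz": 0,"x": 0,"y": 0,"z": 0,"hand": 1},{"rx": 0,"ry": 0,"rz": 0,"x": 0,"y": 0,"z": 1,"hand": 1},{"rx": 0,"ry": 0,"rz": 0,"x": 0,"y": 0,"z": 3,"hand": 1},{"rx": 0,"ry": 0,"rz": 0,"x": 0,"y": 0,"z": 6,"hand": 1},{"rx": 0,"ry": 0,"rz": 0,"x": 0,"y": 0,"z": 10,"hand": 1},{"rx": 0,"ry": 0,"rz": 0,"x": 0,"y": 0,"z": 14,"hand": 1},{"rx": 0,"ry": 0,"rz": 0,"x": 0,"y": 0,"z": 18,"hand": 1},{"rx": 0,"ry": 0,"rz": 0,"x": 0,"y": 0,"z": 21,"hand": 1}])

```text
clock: 34.8
tcp_pos: [433.7, 274.9, 231.4]
orientation: [0.052, 0.999, 0.001, 0.001]
contact_force: [0.5, 0.3, 0.6]
gripper_width: 85.3
finger_force: 0.0
```

Request:
apply_moves(plan=[{"rx": 0,"ry": 0,"rz": 0,"x": 2,"y": -1.7,"z": 0,"hand": 1},{"rx": 0,"ry": 0,"rz": 0,"x": 5,"y": -4.1,"z": 0,"hand": 1},{"rx": 0,"ry": 0,"rz": 0,"x": 8,"y": -6.6,"z": 0,"hand": 1},{"rx": 0,"ry": 0,"rz": 0,"x": 11,"y": -9.1,"z": 0,"hand": 1},{"rx": 0,"ry": 0,"rz": 0,"x": 14,"y": -11.6,"z": 0,"hand": 1},{"rx": 0,"ry": 0,"rz": 0,"x": 17,"y": -14.1,"z": 0,"hand": 1},{"rx": 0,"ry": 0,"rz": 0,"x": 19,"y": -15.7,"z": 0,"hand": 1},{"rx": 0,"ry": 0,"rz": 0,"x": 19.7,"y": -16.3,"z": 0,"hand": 1},{"rx": 0,"ry": 0,"rz": 0,"x": 19.7,"y": -16.3,"z": 0,"hand": 1},{"rx": 0,"ry": 0,"rz": 0,"x": 19.7,"y": -16.3,"z": 0,"hand": 1},{"rx": 0,"ry": 0,"rz": 0,"x": 19.7,"y": -16.3,"z": 0,"hand": 1}])

```text
clock: 35.9
tcp_pos: [629.9, 112.8, 228.4]
orientation: [0.052, 0.999, 0.0, 0.0]
contact_force: [-0.1, 0.2, -0.3]
gripper_width: 85.5
finger_force: 0.0
```

```bash
python3 - <<'E'
from h import *
from bench import viewer
f=viewer.grab_frame("top"); w=cloud(f)
for n,c in (("timer",(434.7,275.2)),):
    q=w[(np.hypot(w[...,0]-c[0],w[...,1]-c[1])<30)]; t=np.percentile(q[:,2],98); s=q[q[:,2]>t-25]
    print(n,t,(s.max(0)+s.min(0))/2,"TOP target",c)
look("w12",dict(salt1=(631,114),jam=(524,97)))
print(np.load("w12.npz")["pose"][:3,3].round(0))
E
```

```text
timer 68.13685021688212 [435.19213468 282.37543614  57.74067188] TOP target (434.7, 275.2)
36.0 [630.  112.7 228.4] hold -18.700000000000003
salt1 1908 top 90.1 mid [631.6 112. ] ext [33.4 33. ]
jam 6986 top 89.2 mid [526.2  96.6] ext [66.8 68. ]
[556. 120. 371.]
```

Request:
apply_moves(plan=[{"rx": 0,"ry": 0,"rz": 0,"x": 0.1,"y": 0,"z": -2,"hand": 1},{"rx": 0,"ry": 0,"rz": 0,"x": 0.1,"y": 0,"z": -5,"hand": 1},{"rx": 0,"ry": 0,"rz": 0,"x": 0.1,"y": 0,"z": -8,"hand": 1},{"rx": 0,"ry": 0,"rz": 0,"x": 0.1,"y": 0,"z": -11,"hand": 1},{"rx": 0,"ry": 0,"rz": 0,"x": 0.1,"y": 0,"z": -14,"hand": 1},{"rx": 0,"ry": 0,"rz": 0,"x": 0.1,"y": 0,"z": -16,"hand": 1},{"rx": 0,"ry": 0,"rz": 0,"x": 0.1,"y": 0,"z": -17.1,"hand": 1},{"rx": 0,"ry": 0,"rz": 0,"x": 0.1,"y": 0,"z": -17.4,"hand": 0.9},{"rx": 0,"ry": 0,"rz": 0,"x": 0.1,"y": 0,"z": -17.4,"hand": 0.7},{"rx": 0,"ry": 0,"rz": 0,"x": 0.1,"y": 0,"z": -17.4,"hand": 0.6},{"rx": 0,"ry": 0,"rz": 0,"x": 0.1,"y": 0,"z": -17.4,"hand": 0.5},{"rx": 0,"ry": 0,"rz": 0,"x": 0.1,"y": 0,"z": -17.4,"hand": 0.45}])

```text
clock: 37.2
tcp_pos: [632.1, 111.9, 54.7]
orientation: [0.052, 0.999, 0.0, 0.0]
contact_force: [-0.2, 0.3, 0.5]
gripper_width: 38.3
finger_force: 0.0
```

Request:
apply_moves(plan=[{"rx": 0,"ry": 0,"rz": 0,"x": 0,"y": 0,"z": 0,"hand": 0.4},{"rx": 0,"ry": 0,"rz": 0,"x": 0,"y": 0,"z": 0,"hand": 0.35},{"rx": 0,"ry": 0,"rz": 0,"x": 0,"y": 0,"z": 0,"hand": 0.2},{"rx": 0,"ry": 0,"rz": 0,"x": 0,"y": 0,"z": 0,"hand": 0},{"rx": 0,"ry": 0,"rz": 0,"x": 0,"y": 0,"z": 0,"hand": 0},{"rx": 0,"ry": 0,"rz": 0,"x": 0,"y": 0,"z": 0,"hand": 0},{"rx": 0,"ry": 0,"rz": 0,"x": 0,"y": 0,"z": 0,"hand": 0}])

```text
clock: 37.9
tcp_pos: [632.1, 112.1, 54.9]
orientation: [0.052, 0.999, 0.0, 0.001]
contact_force: [-0.2, 1.5, 4.8]
gripper_width: 32.3
finger_force: 58.1
```

Request:
apply_moves(plan=[{"rx": 0,"ry": 0,"rz": 0,"x": 0,"y": 0,"z": 1,"hand": 0},{"rx": 0,"ry": 0,"rz": 0,"x": 0,"y": 0,"z": 3,"hand": 0},{"rx": 0,"ry": 0,"rz": 0,"x": 0,"y": 0,"z": 5.5,"hand": 0},{"rx": 0,"ry": 0,"rz": 0,"x": -0.8,"y": 1,"z": 7.5,"hand": 0},{"rx": 0,"ry": 0,"rz": 0,"x": -2.4,"y": 3,"z": 8,"hand": 0},{"rx": 0,"ry": 0,"rz": 0,"x": -4.4,"y": 5.5,"z": 8,"hand": 0},{"rx": 0,"ry": 0,"rz": 0,"x": -6.4,"y": 8,"z": 8,"hand": 0},{"rx": 0,"ry": 0,"rz": 0,"x": -8.4,"y": 10.5,"z": 8,"hand": 0},{"rx": 0,"ry": 0,"rz": 0,"x": -10.4,"y": 13,"z": 8,"hand": 0},{"rx": 0,"ry": 0,"rz": 0,"x": -11.7,"y": 14.6,"z": 8,"hand": 0},{"rx": 0,"ry": 0,"rz": 0,"x": -12.2,"y": 15.2,"z": 8,"hand": 0},{"rx": 0,"ry": 0,"rz": 0,"x": -12.2,"y": 15.2,"z": 8,"hand": 0}])

```text
clock: 39.1
tcp_pos: [509.2, 264.3, 134.1]
orientation: [0.052, 0.999, -0.0, -0.0]
contact_force: [-0.1, -0.5, -1.2]
gripper_width: 32.2
finger_force: 57.8
```

Request:
apply_moves(plan=[{"rx": 0,"ry": 0,"rz": 0,"x": 0,"y": 0,"z": 0,"hand": 0},{"rx": 0,"ry": 0,"rz": 0,"x": 0,"y": 0,"z": 0,"hand": 0},{"rx": 0,"ry": 0,"rz": 0,"x": 0,"y": 0,"z": 0,"hand": 0}])

```text
clock: 39.4
tcp_pos: [510.1, 263.1, 133.7]
orientation: [0.053, 0.999, -0.0, -0.0]
contact_force: [-0.7, -0.5, -0.6]
gripper_width: 32.4
finger_force: 57.8
```

```bash
python3 - <<'E'
from h import *
look("w13",{})
w=cloud(np.load("w13.npz")); z=w[...,2]
q=w[(z>17)&(z<27)&(abs(w[...,0]-469)<115)&(abs(w[...,1]-270)<75)]
for a in range(370,580,20):
    s=q[abs(q[:,0]-a)<3]
    if len(s)>5: print(a,s[:,1].min().round(1),s[:,1].max().round(1))
q=w[(z>59)&(z<80)&(np.hypot(w[...,0]-434,w[...,1]-274.6)<25)]; print("timer knob",len(q),q.min(0),q.max(0))
E
```

```text
39.45 [510.  263.2 133.7] hold -18.700000000000003
390 232.5 327.2
410 229.8 324.4
430 227.3 322.4
450 224.1 319.2
470 221.8 317.0
490 219.3 313.9
510 216.1 311.2
530 213.9 308.7
550 211.4 306.1
timer knob 2212 [417.67180172 258.55601506  59.00049398] [450.14018818 290.67822832  69.11959329]
```

View pics/w13.png

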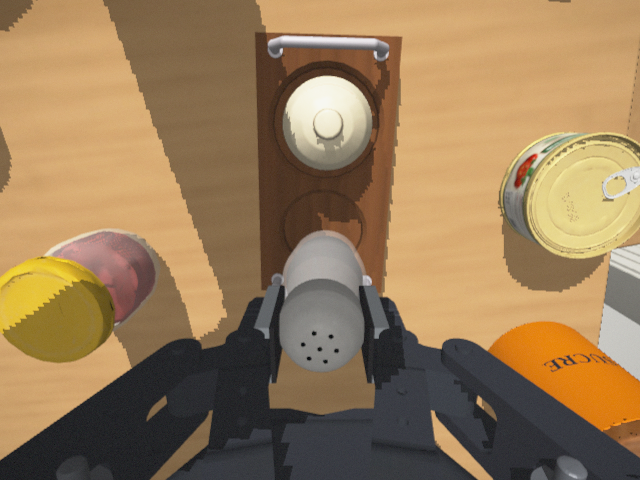

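The timer sits centred in its well at (328,122), and the salt at (322,310) is in line over the small well at (323,220). I'll lower it.

Request:
apply_moves(plan=[{"rx": 0,"ry": 0,"rz": 0,"x": 0,"y": 0,"z": -1,"hand": 0},{"rx": 0,"ry": 0,"rz": 0,"x": 0,"y": 0,"z": -2.5,"hand": 0},{"rx": 0,"ry": 0,"rz": 0,"x": 0,"y": 0,"z": -4,"hand": 0},{"rx": 0,"ry": 0,"rz": 0,"x": 0,"y": 0,"z": -5.3,"hand": 0},{"rx": 0,"ry": 0,"rz": 0,"x": 0,"y": 0,"z": -6.1,"hand": 0},{"rx": 0,"ry": 0,"rz": 0,"x": 0,"y": 0,"z": -6.6,"hand": 0},{"rx": 0,"ry": 0,"rz": 0,"x": 0,"y": 0,"z": -6.8,"hand": 0},{"rx": 0,"ry": 0,"rz": 0,"x": 0,"y": 0,"z": -6.8,"hand": 0},{"rx": 0,"ry": 0,"rz": 0,"x": 0,"y": 0,"z": -6.8,"hand": 0}])

```text
clock: 40.35
tcp_pos: [509.9, 264.0, 66.4]
orientation: [0.052, 0.999, 0.0, 0.0]
contact_force: [0.1, -0.0, -0.6]
gripper_width: 32.1
finger_force: 57.8
```

Request:
apply_moves(plan=[{"rx": 0,"ry": 0,"rz": 0,"x": 0,"y": 0,"z": -0.1,"hand": 0},{"rx": 0,"ry": 0,"rz": 0,"x": 0,"y": 0,"z": -0.1,"hand": 0},{"rx": 0,"ry": 0,"rz": 0,"x": 0,"y": 0,"z": -0.1,"hand": 0}])

```text
clock: 40.65
tcp_pos: [509.7, 263.9, 65.0]
orientation: [0.052, 0.999, 0.0, -0.0]
contact_force: [-0.3, 0.6, -0.9]
gripper_width: 32.4
finger_force: 57.8
```

Request:
apply_moves(plan=[{"rx": 0,"ry": 0,"rz": 0,"x": 0,"y": 0,"z": -0.05,"hand": 0},{"rx": 0,"ry": 0,"rz": 0,"x": 0,"y": 0,"z": -0.05,"hand": 0},{"rx": 0,"ry": 0,"rz": 0,"x": 0,"y": 0,"z": -0.05,"hand": 0}])

```text
clock: 40.95
tcp_pos: [509.8, 263.9, 64.9]
orientation: [0.052, 0.999, 0.0, 0.0]
contact_force: [-1.0, -1.9, 4.9]
gripper_width: 32.1
finger_force: 58.6
```

Contact. I'll release, rise and check.

Request:
apply_moves(plan=[{"rx": 0,"ry": 0,"rz": 0,"x": 0,"y": 0,"z": 0,"hand": 0.45},{"rx": 0,"ry": 0,"rz": 0,"x": 0,"y": 0,"z": 0,"hand": 0.5},{"rx": 0,"ry": 0,"rz": 0,"x": 0,"y": 0,"z": 0,"hand": 0.6},{"rx": 0,"ry": 0,"rz": 0,"x": 0,"y": 0,"z": 0,"hand": 0.8},{"rx": 0,"ry": 0,"rz": 0,"x": 0,"y": 0,"z": 0,"hand": 0.8},{"rx": 0,"ry": 0,"rz": 0,"x": 0,"y": 0,"z": 1,"hand": 0.8},{"rx": 0,"ry": 0,"rz": 0,"x": 0,"y": 0,"z": 3,"hand": 0.8},{"rx": 0,"ry": 0,"rz": 0,"x": 0,"y": 0,"z": 6,"hand": 0.8},{"rx": 0,"ry": 0,"rz": 0,"x": 0,"y": 0,"z": 10,"hand": 0.8},{"rx": 0,"ry": 0,"rz": 0,"x": 0,"y": 0,"z": 14,"hand": 0.8},{"rx": 0,"ry": 0,"rz": 0,"x": 0,"y": 0,"z": 17,"hand": 0.8},{"rx": 0,"ry": 0,"rz": 0,"x": 0,"y": 0,"z": 18,"hand": 0.8}])

```text
clock: 42.15
tcp_pos: [510.3, 264.2, 248.9]
orientation: [0.052, 0.999, 0.001, 0.002]
contact_force: [-0.4, -0.3, 0.7]
gripper_width: 68.4
finger_force: 0.0
```

Request:
apply_moves(plan=[{"rx": 0,"ry": 0,"rz": 0,"x": -2,"y": -4,"z": 0,"hand": 0.8},{"rx": 0,"ry": 0,"rz": 0,"x": -4,"y": -8,"z": 0,"hand": 0.8},{"rx": 0,"ry": 0,"rz": 0,"x": -6,"y": -12,"z": 0,"hand": 0.8},{"rx": 0,"ry": 0,"rz": 0,"x": -8,"y": -16,"z": 0,"hand": 0.8},{"rx": 0,"ry": 0,"rz": 0,"x": -8,"y": -18,"z": 0,"hand": 0.8},{"rx": 0,"ry": 0,"rz": 0,"x": -8,"y": -18,"z": 0,"hand": 0.8},{"rx": 0,"ry": 0,"rz": 0,"x": -8,"y": -18,"z": 0,"hand": 0.8},{"rx": 0,"ry": 0,"rz": 0,"x": -8,"y": -18,"z": 0,"hand": 0.8}])

```text
clock: 42.95
tcp_pos: [429.7, 84.4, 244.1]
orientation: [0.052, 0.999, 0.0, -0.0]
contact_force: [1.4, 0.2, -1.0]
gripper_width: 68.2
finger_force: 0.0
```

```bash
python3 - <<'E'
from h import *
from bench import viewer
f=viewer.grab_frame("top"); w=cloud(f); cv2.imwrite("pics/top_end.png",f["frame"])
for n,c,d in (("mill",(383.9,-264),15),("salt",(460.7,-269.6),15),("spice",(530.5,-274.7),15),("timer",(434.7,275.2),10),("salt1",(511,265.1),15),("jam",(526,97),15)):
    q=w[(np.hypot(w[...,0]-c[0],w[...,1]-c[1])<30)]; t=np.percentile(q[:,2],98); s=q[q[:,2]>t-d]
    print(n,t.round(1),((s.max(0)+s.min(0))/2).round(1),"TOP target",c)
E
```

```text
mill 178.4 [ 383.2 -263.7  173.2] TOP target (383.9, -264)
salt 100.2 [ 460.4 -269.8   93.8] TOP target (460.7, -269.6)
spice 119.2 [ 529.7 -274.7  113.7] TOP target (530.5, -274.7)Traceback (most recent call last):
  File "<stdin>", line 5, in <module>
    return _quantile_unchecked(
        a, q, axis, out, overwrite_input, method, keepdims, weights)
    return _ureduce(a,
                    func=_quantile_ureduce_func,
    ...<5 lines>...
                    overwrite_input=overwrite_input,
                    method=method)
    r = func(a, **kwargs)
    result = _quantile(arr,
                       quantiles=q,
    ...<2 lines>...
                       out=out,
                       weights=wgt)
    slices_having_nans = np.isnan(arr[-1, ...])
                                  ~~~^^^^^^^^^
IndexError: index -1 is out of bounds for axis 0 with size 0
```

View pics/top_end.png

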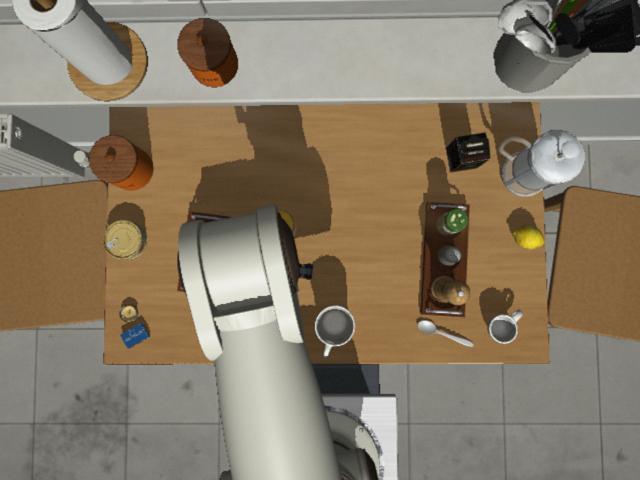

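The three supper things stand in the wells at (452,222), (450,256) and (450,290), but the arm hides the breakfast caddy. I'll check that one from the scene and wrist cameras.

```bash
python3 - <<'E'
from h import *
from bench import viewer
for n in("scene","wrist"):
    f=viewer.grab_frame(n); w=cloud(f)
    for k,c,d in (("timer",(433.7,274.5),10),("salt1",(510,264.4),15),("jam",(525,97),15)):
        q=w[(np.hypot(w[...,0]-c[0],w[...,1]-c[1])<32)&(w[...,2]>5)&(w[...,2]<150)]
        if len(q)<30: print(n,k,"hidden");continue
        t=np.percentile(q[:,2],98); s=q[q[:,2]>t-d]; e=q[(q[:,2]>30)&(q[:,2]<60)]
        print(n,k,t.round(1),((s.max(0)+s.min(0))/2).round(1),c,"mid-height circle",np.round(circ(e),1) if len(e)>20 else "")
    if n=="scene": cv2.imwrite("pics/sc_end.png",cv2.resize(f["frame"][200:360,140:440],None,fx=2.5,fy=2.5))
E
```

```text
scene timer 64.3 [429.1 275.   60.4] (433.7, 274.5) mid-height circle [426.2 278.3  19.2]
scene salt1 96.7 [505.  264.   89.7] (510, 264.4) mid-height circle [507.1 265.5  19.1]
scene jam 86.4 [525.1  96.8  79.3] (525, 97) mid-height circle [524.9  97.1  30.8]
wrist timer 66.9 [434.2 273.6  62.7] (433.7, 274.5) mid-height circle [432.5 270.7  21.2]
wrist salt1 99.4 [509.4 261.7  92.6] (510, 264.4) mid-height circle [509.9 264.   19.9]
wrist jam 88.8 [525.1  97.   84. ] (525, 97) mid-height circle [525.3  96.9  31.7]
```

View pics/sc_end.png

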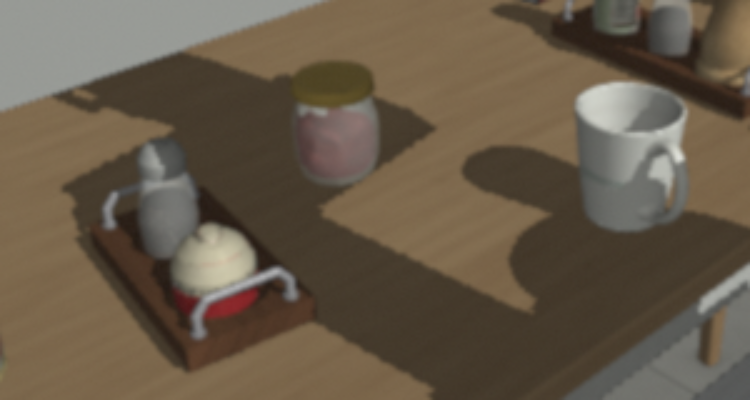

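The salt at (168,200) and the timer at (213,270) sit upright in the breakfast caddy, and the jam jar and mug are unmoved. I'll hand the job in.

```bash
python3 -c "
from bench import ctrl
print(ctrl.close_job())"
```

```text
the job is handed in; nothing more can be done
None
```

Both caddies are made up and the job is handed in at about 43 s of the 125 s allowed: all five things measured upright, on their well floors and close to centre, and the jam jar was not moved; the hand-in gave no verdict.

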